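# Load a driver module and hold it on test

### The arm

A 6-joint arm with a two-finger parallel gripper is mounted at the origin on the work surface. World frame = base frame: x ahead of the robot, y to its left, z up, the work surface at z = 0. Lengths are in m, angles in degrees, forces in N, time in s.
With the tool pointing down it reaches from about 0.25 to 0.775 m from the base axis. Payload 4 kg.
Tool frame: the origin (TCP) lies where the fingers leave the gripper's body, on its centre line; the fingertips stand 97 mm ahead of it and the grasp point (between the pads) lies 78 mm ahead of it; z points along the fingers, y is the line along which they close (so a half turn about z gives the same grasp; the last joint's range is limited). The gripper opens to 94 mm and grips with 3 to 60 N. Pads are 16 mm wide; open, the fingers measure 119 mm over their backs; the gripper's body (75 mm by 177 mm) begins 78 mm behind the grasp point.
Start: joints at [66.4, 4.996, 78.535, -0, 96.463, -5.907], TCP at [0.167, 0.524, 0.303] pointing down, gripper open.
Joint ranges: [-177.83, 177.83], [-43.37, 116.18], [15.69, 146.23], [-61.86, 241.86], [9.47, 152.12], [-147.06, 147.06]. Speed limits (degrees/s): [159.86, 159.86, 180, 180, 180, 180].

### API

Orientations are given as a 3x3 rotation matrix whose columns are the frame's x, y, z axes.
In Python, from workcell import observe, capture, camera_params, arm gives the robot as it stands.
- The arm moves only by the tool arm_command, never from a script. Its argument "motion" is a list of rows, each an object with "offset": the shift along the tool's x, y, z in m, a list of three; "angular": the turn, a rotation vector about the tool's x, y, z in degrees, a list of three. A call has 1 to 12 rows; each row is the pose to reach, as a shift and turn from the pose commanded when the call began, along the tool's axes at that moment; what a row does not reach only later rows make up. A row lasts 1/10 s, in which the tool goes at most 50 mm and 8.59 degrees, less where a joint would pass 70% of its speed; a pose out of reach is approached as far as the arm can. A call with a gripper value outside its range is refused whole. "hand" is the opening, from 0 (shut) to 1 (fully open), set as the call begins (left out, the last holds). The fingers move at their own pace and stop on an object; "force" is the grip in N (left out, the last holds). Time passes only in rows, so rows that repeat a pose let the fingers close. It gives the time, the measured TCP pose, the force, the opening and the grip force at its end, in the units of the state.
- observe(): the state, without advancing time (a new reading comes with each control period).
- capture(name): name is "scene" or "top"; returns the picture (420x560x3 uint8, red, green, blue); there is no depth.
- camera_params(name): a dict with "K" (3x3 intrinsics, pixels), "k1" (the pictures are not rectified: a ray, as slopes to the right and down, at radius r is drawn at 1 + k1 r^2 times it, then the intrinsics apply), "rvec" (rotation vector, rad) and "tvec" (3), from world to camera coordinates, as OpenCV has them. Camera axes: x right, y down, z forward; pixel columns grow to the right and rows downward; lengths in m; the calibration is good to about 2 mm. A picture is of the moment at which its call begins. camera_params takes no time and is no camera call.
- arm.job_done(): hands the job in; it is judged then, once.
The state is a dict: "t": time; "joint_pos": joint angles; "dq": joint speeds; "tau": joint torques, N m; "tcp_pos": TCP position; "eef_rot": TCP orientation; "ft_force": force on the tool from outside, world axes, zero at the start; "wrist_torque": the same for the moment, N m; "width": finger opening in m; "grip_force": force on a finger pad.
Only numpy, scipy, OpenCV 4.12 (cv2) and the standard library are available. Lean on these libraries where they do the work, as an engineer would, in place of code of your own. Each camera call takes 0.05 s, during which the arm holds its last target. There are 200 camera calls.

### The job

Set the delicate green circuit module flat into the blue-walled nest of the aluminium test rig with its brass contact end toward the lever, gripping it lightly (no more than about 12 N) and letting go of it. Then flip the yellow safety catch up and right over, and only then take the red lever handle and pull the lever all the way toward the nest so that the contact block presses on the module. The lever springs back, so finish while still holding it fully pulled by its handle; leave the other things on the bench where they are.

Things in the scene. Friction and masses are not known exactly. Their poses are not given: they have to be found in the camera images.
- rig: Aluminium test rig fixed to the bench; base plate 260 x 150 x 12 mm. Origin: centre of the plate's underside. Its x runs from the nest (at -57 mm) to the lever (hinge at +60 mm); y to the left seen along x; z up. The rig stands turned by up to 0.25 rad
- nest (a point): Point on the nest floor (16 mm up) under the module's centre when it touches the front stop; axes as the rig's. Channel along x, 45 mm wide, blue flared walls 9 mm high above the floor, 10 mm front stop at x = -28 mm, open to +x, clear above. The module goes in at 0 to 12 mm toward +x (aim at +4); the contact block (face waiting at +49) later pushes it to the stop
- module: Delicate circuit module, block 56 (x) x 40 (y) x 22 (z) mm, 50 to 70 g: white carrier, green top, black chip. Origin: underside centre; +x points to the brass contact end. Lies flat. Grip it across the 40 mm, lightly (3 to 12 N; over 15 N a side breaks it); the nest hides its lower 9 mm, so keep the fingertips 11 to 13 mm above its underside
- module_contacts (a point): Middle of the brass contact end face of the module (28 mm from its centre along +x, 11 mm up); must face the contact block, toward the lever
- contact_pad: White spring contact block with brass pins, 34 mm wide and 16 mm high, between nest and lever; driven by the lever (about 30 mm toward the nest over the full pull), it presses the module against the stop with some 3 N. Origin: middle of its front face, at 18 mm above the bench
- catch (a joint): Yellow safety catch, rad: 0 to 0.15 at the start = lying level across the front of the lever, blocking it; 2.0 = flipped up and over to the rig's +y side (end stop). Stays where it is left by friction; moving the tab takes about 1 N. Beyond 1.5 is flipped over; take it to 1.8 or more to clear the hand
- catch_hinge (a point): Hinge of the catch, 120 mm above the bench; the hinge line runs along the rig's x. Axes turn with the catch
- catch_tab (a point): Centre of the round yellow tab at the catch's free end, a disc 24 mm in diameter and 12 mm thick along the rig's x, 130 mm from the hinge (toward the rig's -y when level). Pinch it from above across its thickness; it can turn between the fingers as it goes over. Over 30 mm free on both sides
- lever (a joint): Lever, rad: 0 = released, leaning 0.35 rad away from the nest; grows as the handle is pulled toward the nest (rig's -x), end stop at 0.75 (then leaning 0.4 rad toward the nest). Springs back to 0: about 3 N at the handle to start, 8 N at the end. Beyond 0.66 counts as fully pulled. The catch stops it at about 0.1 until flipped
- lever_hinge (a point): Hinge of the lever, 50 mm above the bench; hinge line along the rig's y
- lever_grip: Red round cross handle (a sleeve free to turn on its own axis) at the lever's top, 18 mm in diameter and 50 mm long along the rig's y, 150 mm from the lever's hinge, about 190 mm above the bench. Origin: its centre. Can be pinched from above across its diameter (along the rig's x); the sleeve turns as the lever swings
- fan: Bystander: black fan 40 x 40 x 20 mm, loose. Origin under its centre
- screwdriver: Bystander: loose screwdriver, 160 mm long. Leave it alone
- tape: Bystander: blue ring of tape, 90 mm in diameter, 18 mm high
- screw_box: Bystander: open green box 75 x 60 x 70 mm
There are look-alikes about, which are no part of the job. What is shaped like the module but pink is not meant.

How it is judged:
By the outcome, as a careful person would: the job done as asked, in the order asked, and still so for the second after the job is handed in, while the arm keeps its last pose, push and grip.
It also fails if it takes over 67 s, if anything falls off the work surface, if the arm or the gripper's body presses on something with over 40 N, if the wrist force passes 120 N, or if a joint passes its speed limit or range.

## Working session

There is one attempt and no reset: what is moved stays moved. The work goes in short steps, Python scripts to look and compute and a tool call to move; the robot and the scene stay as the last step left them, time stands still between calls to the robot, and variables do not carry over. Pictures are saved under pics/ and viewed, at most 10 in all, crops included, and the job is handed in when it is done.

Besides the shell and the picture viewer there is one more tool, called after "Request:" by a JSON object that holds its "api" and its "payload". arm_command: Moves the arm, as the interface text tells. Its arguments: {"type":"object","properties":{"motion":{"type":"array","items":{"type":"object","properties":{"offset":{"type":"array","items":{"type":"number"}},"angular":{"type":"array","items":{"type":"number"}}}}},"hand":{"type":"number"},"force":{"type":"number"}},"required":["motion"]}

```bash
ls; mkdir -p pics; python3 - <<'E'
from workcell import observe,capture,camera_params
import cv2
for n in("scene","top"):
    im=capture(n); cv2.imwrite(f"pics/{n}0.png",im[:,:,::-1]); print(n,camera_params(n))
s=observe(); print(s)
E
```

```text
pics
scene {'K': array([[424.19804298,   0.        , 280.39353375],
       [  0.        , 424.19804298, 210.31528092],
       [  0.        ,   0.        ,   1.        ]]), 'k1': -0.022605016678242912, 'rvec': array([ 1.46856505,  2.20821438, -0.77568499]), 'tvec': array([ 0.2171432 , -0.31214369,  1.32946948])}
top {'K': array([[469.010196  ,   0.        , 287.95755677],
       [  0.        , 469.010196  , 218.17797323],
       [  0.        ,   0.        ,   1.        ]]), 'k1': -0.057418430022473224, 'rvec': array([ 2.19376172, -2.18234207,  0.04084675]), 'tvec': array([-0.00548224,  0.53899547,  1.40198249])}
{'t': 0.1, 'joint_pos': array([ 6.64025693e+01,  5.03635241e+00,  7.86162307e+01,  1.65412803e-05,
        9.64623709e+01, -5.90835296e+00]), 'dq': array([ 0.04734224, -0.04713441, -0.24260975,  0.05701809,  0.01069098,
        0.03032581]), 'tau': array([ 1.93148408e-03, -3.41254449e+01, -3.03300011e+01,  7.18595157e-02,
        3.04271781e-02, -1.10288179e-04]), 'tcp_pos': array([0.16701214, 0.52371374, 0.30160564]), 'eef_rot': array([[-9.52719348e-01,  3.03850617e-01, -8.03410175e-04],
       [ 3.03851609e-01,  9.52717597e-01, -1.83844142e-03],
       [ 2.06811450e-04, -1.99563619e-03, -9.99997987e-01]]), 'ft_force': array([ 0.0223124 , -0.82833276, -0.54313894]), 'wrist_torque': array([ 0.00866631,  0.00420456, -0.00210989]), 'grip_force': 0.0, 'width': 0.09356301135934367}
```

View pics/scene0.png

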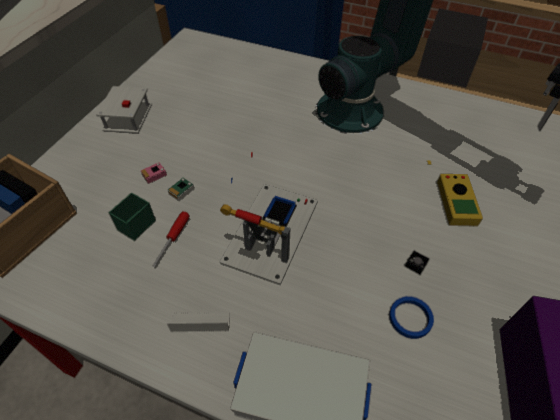

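View pics/top0.png

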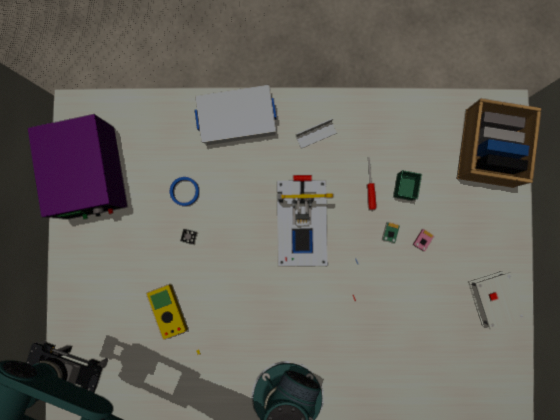

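The scene and top pictures show these candidates for the module:
- Green module at top (391,232), scene (181,188).
- Pink look-alike at top (424,240), scene (153,172).
- Green box at top (407,185).
- Multimeter's green screen at top (162,299).

I choose the small green one at (391,232). The rig is at top (302,222), with its lever at (303,178) and the yellow catch along row 196. Next is a close crop to check the choice.

```bash
cat > h.py <<'E'
import numpy as np,cv2
from workcell import observe,capture,camera_params
def cam(n):
    p=camera_params(n); R=cv2.Rodrigues(np.array(p['rvec']))[0]; return np.array(p['K']),p['k1'],R,np.array(p['tvec'])
def ray(n,uv):
    K,k,R,t=cam(n); d=np.linalg.solve(K,[uv[0],uv[1],1.])[:2]; x=d.copy()
    for _ in range(10): x=d/(1+k*(x@x))
    return -R.T@t, R.T@np.array([*x,1.])
def onz(n,uv,z):
    c,d=ray(n,uv); return c+d*(z-c[2])/d[2]
def proj(n,P):
    K,k,R,t=cam(n); q=R@np.asarray(P)+t; x=q[:2]/q[2]; return (K@[*(x*(1+k*(x@x))),1])[:2]
def tri(uv1,uv2):
    (a,d),(b,e)=ray('scene',uv1),ray('top',uv2)
    A=np.array([d,-e]).T; s=np.linalg.lstsq(A,b-a,rcond=None)[0]
    p,q=a+d*s[0],b+e*s[1]; return (p+q)/2,np.linalg.norm(p-q)
E
python3 - <<'E'
import cv2,numpy as np
t=cv2.imread('pics/top0.png'); s=cv2.imread('pics/scene0.png')
r=lambda im,x,y,w,h,f:cv2.resize(im[y:y+h,x:x+w],None,fx=f,fy=f,interpolation=cv2.INTER_CUBIC)
a=r(t,370,215,70,40,5.7); b=r(s,135,155,70,50,5.7)[:228]
c=r(t,265,165,80,110,3.3); d=r(s,210,175,115,110,3.3)
C=np.zeros((600,800,3),np.uint8)
for im,x,y in((a,0,0),(b,400,0),(c,0,235),(d,400,235)):
    im=im[:600-y,:800-x]; C[y:y+im.shape[0],x:x+im.shape[1]]=im
C=cv2.convertScaleAbs(C,alpha=1.5,beta=10)
cv2.imwrite('pics/crop1.png',C)
E
```

```text
(no output)
```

View pics/crop1.png

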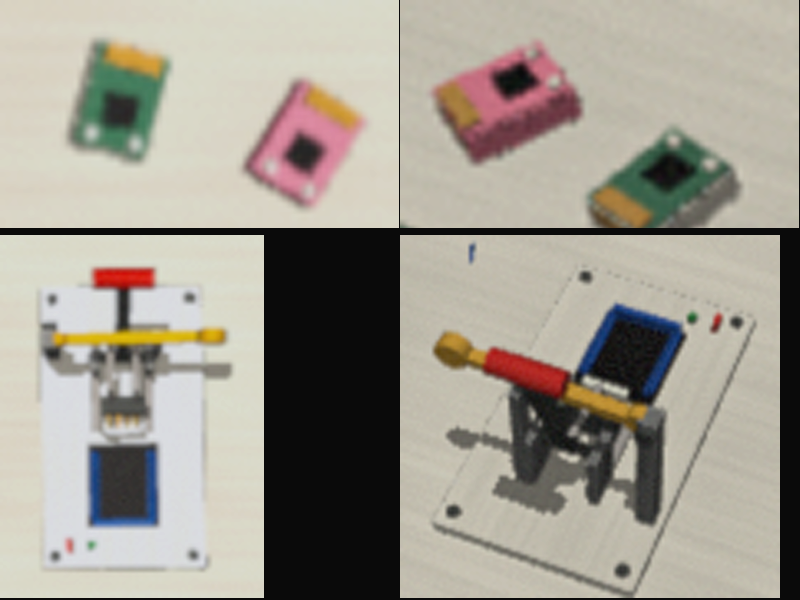

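The crop confirms the green module: black chip, two white dots on the near end, brass end pointing up in the top view (world +x). The rig's nest is near the robot, with the lever and catch on the far side. Next I measure poses.

```bash
cat > meas.py <<'E'
from h import *
def rectw(n,mask,z):
    c=max(cv2.findContours(mask.astype(np.uint8),cv2.RETR_EXTERNAL,cv2.CHAIN_APPROX_NONE)[0],key=cv2.contourArea)[:,0]
    W=np.array([onz(n,p,z)[:2] for p in c.astype(float)])*1000
    r=cv2.minAreaRect(W.astype(np.float32)); return np.round(r[0],1),np.round(r[1],1),round(r[2],1),len(c)
def roi(h,x,y,w,hh):
    m=np.zeros(h.shape[:2],bool); m[y:y+hh,x:x+w]=1; return m
def ctr(m): v,u=np.nonzero(m); return u.mean(),v.mean()
E
python3 - <<'E'
from meas import *
T=cv2.imread('pics/top0.png');S=cv2.imread('pics/scene0.png')
t=cv2.cvtColor(T,cv2.COLOR_BGR2HSV);s=cv2.cvtColor(S,cv2.COLOR_BGR2HSV)
H,Sa,V=[t[...,i].astype(int) for i in range(3)]; h,sa,v=[s[...,i].astype(int) for i in range(3)]
mr=roi(t,375,215,32,35); mm=mr&(((Sa>70))|(V<70))
print('module',rectw('top',mm,.022))
br=mr&(H>10)&(H<30)&(Sa>100); gr=mr&(H>40)&(H<95)&(Sa>70)
print('brass',onz('top',ctr(br),.022)*1000,'green',onz('top',ctr(gr),.022)*1000)
sr=roi(s,165,172,35,30); smm=sr&((sa>70)|(v<60))
print('module scene',rectw('scene',smm,.022), 'n',mm.sum(),smm.sum())
# red handle
R=((H<8)|(H>172))&(Sa>150)&(V>60); r=((h<8)|(h>172))&(sa>150)&(v>60)
a=ctr(R&roi(t,285,168,35,20)); b=ctr(r&roi(s,225,200,50,40))
print('handle',a,b,tri(b,a))
Y=(H>18)&(H<32)&(Sa>120); y=(h>12)&(h<32)&(sa>120)
a=ctr(Y&roi(t,326,188,14,14)); b=ctr(y&roi(s,217,198,14,22))
print('tab',a,b,tri(b,a))
B=(H>100)&(H<125)&(Sa>120)&roi(t,285,220,40,40)
c=B|((V<75)&roi(t,288,226,28,30))
print('nest',rectw('top',c,.025))
# plate
wh=(Sa<14)&(V>150)&roi(t,268,172,72,102)
print('plate',rectw('top',wh,.012),wh.sum())
for p in[(277.1,181.4),(325.6,180.8),(327.3,265.6),(278.3,266)]: print(p,onz('top',p,.012)*1000, T[int(p[1])+3,int(p[0])])
print(t[262,300],t[262,262])
E
```

```text
module (array([ 500.3, -312. ]), array([35.7, 52.8]), 74.3, 49)
brass [ 519.16846714 -317.98439731   22.        ] green [ 497.44517875 -311.08623998   22.        ]
module scene (array([ 505.2, -303.7]), array([46.4, 59.4]), 75.1, 65) n 184 238
handle (np.float64(302.0792079207921), np.float64(177.52475247524754)) (np.float64(247.4814814814815), np.float64(215.9206349206349)) (array([ 0.63747512, -0.04125207,  0.19201499]), np.float64(0.0018972407818093544))
tab (np.float64(328.90625), np.float64(195.0625)) (np.float64(225.66666666666666), np.float64(209.41666666666666)) (array([ 0.59709955, -0.11630735,  0.13021948]), np.float64(0.003085384715946596))
nest (array([473.4, -43.7]), array([71.7, 56.8]), 0.3, 85)Traceback (most recent call last):
  File "<stdin>", line 23, in <module>
  File "meas.py", line 3, in rectw
    c=max(cv2.findContours(mask.astype(np.uint8),cv2.RETR_EXTERNAL,cv2.CHAIN_APPROX_NONE)[0],key=cv2.contourArea)[:,0]
      ~~~^^^^^^^^^^^^^^^^^^^^^^^^^^^^^^^^^^^^^^^^^^^^^^^^^^^^^^^^^^^^^^^^^^^^^^^^^^^^^^^^^^^^^^^^^^^^^^^^^^^^^^^^
ValueError: max() iterable argument is empty
```

```bash
python3 - <<'E'
from meas import *
T=cv2.imread('pics/top0.png')
print(T[262,296:334].tolist()[::4],T[240,268:284].tolist())
t=cv2.cvtColor(T,cv2.COLOR_BGR2HSV).astype(int);H,Sa,V=t[...,0],t[...,1],t[...,2]
q=T.astype(int)
wh=(q[...,0]-q[...,2]>4)&(V>120)&roi(t,268,172,72,102)
wh=cv2.morphologyEx(wh.astype(np.uint8),cv2.MORPH_CLOSE,np.ones((5,5)))
print('plate',rectw('top',wh,.012),wh.sum())
for x,y in((272,176),(318,176),(320,257),(273,257)):
    k=T[y:y+14,x:x+14].max(axis=2).astype(float); k=np.clip(np.median(k)-30-k,0,None)
    k[(H[y:y+14,x:x+14]>0)&(Sa[y:y+14,x:x+14]>120)]=0
    vv,uu=np.mgrid[y:y+14,x:x+14]; p=((uu*k).sum()/k.sum(),(vv*k).sum()/k.sum()); print('screw',p,onz('top',p,.013)*1000)
B=(H>100)&(H<125)&(Sa>120)&roi(t,285,220,40,40)
for sel in (slice(285,299),slice(306,325)):
    m=np.zeros_like(B); m[228:250,sel]=B[228:250,sel]
    v,u=np.nonzero(m); W=np.array([onz('top',p,.025)[:2] for p in zip(u,v)]); print('wall',W.mean(0)*1000,np.degrees(np.polyfit(W[:,0],W[:,1],1)[0]))
E
```

```text
[[140, 140, 138], [142, 140, 138], [139, 140, 138], [141, 140, 139], [141, 140, 139], [141, 139, 138], [139, 139, 137], [80, 79, 77], [113, 123, 125], [125, 135, 138]] [[126, 136, 138], [126, 137, 139], [125, 136, 139], [126, 137, 139], [126, 136, 139], [126, 137, 139], [126, 137, 139], [126, 136, 138], [126, 136, 139], [127, 135, 137], [133, 137, 137], [140, 140, 138], [141, 140, 139], [140, 140, 139], [140, 140, 139], [140, 140, 138]]
plate (array([516. , -84.4]), array([108.8,  18.1]), 0.1, 78) 419
screw (np.float64(280.4139784946237), np.float64(184.0215053763441)) [642.72920504  20.81568273  13.        ]
screw (np.float64(322.05286343612335), np.float64(183.52422907488986)) [ 644.75394018 -105.43078123   13.        ]
screw (np.float64(323.14906832298135), np.float64(261.5031055900621)) [ 409.17914066 -109.17216762   13.        ]
screw (np.float64(281.34615384615387), np.float64(261.84615384615387)) [407.41448037  16.50198185  13.        ]
wall [473.62057744 -21.09103786] 0.7082499791193828
wall [474.99729903 -69.03620436] 0.1888236232204057
```

```bash
cat >> h.py <<'E'
from scipy.spatial.transform import Rotation as Rn
def go(p,yawy):
    "tcp target (m), world yaw of tool y (deg), tool down -> offset, angular in tool axes"
    s=observe(); R=s['eef_rot']; a=np.radians(yawy); y=np.array([np.cos(a),np.sin(a),0]); z=np.array([0,0,-1.])
    Rt=np.array([np.cross(y,z),y,z]).T
    o=R.T@(np.array(p)-s['tcp_pos']); w=Rn.from_matrix(R.T@Rt).as_rotvec(degrees=True)
    print('t',round(s['t'],2),'off',np.round(o,4),'ang',np.round(w,2),'f',np.round(s['ft_force'],1),'w',round(s['width'],4),'g',round(s['grip_force'],1))
E
python3 -c "
from h import *
go([.5005,-.312,.2],74); print(proj('top',[.4775,-.412,0]),onz('top',(424,240),.02))"
```

```text
t 0.1 off [-0.5717 -0.6947  0.1029] ang [-0.11 -0.01 -1.69] f [ 0.  -0.8 -0.5] w 0.0936 g 0.0
[422.36833276 239.2484536 ] [ 0.47510002 -0.41146433  0.02      ]
```

Request:
{"api": "arm_command", "payload": {"motion": [{"offset": [-0.01, -0.012, 0]}, {"offset": [-0.03, -0.036, 0]}, {"offset": [-0.055, -0.067, 0]}, {"offset": [-0.08, -0.097, 0]}, {"offset": [-0.105, -0.128, 0]}, {"offset": [-0.13, -0.158, 0]}, {"offset": [-0.155, -0.188, 0]}, {"offset": [-0.18, -0.219, 0]}, {"offset": [-0.205, -0.249, 0]}, {"offset": [-0.23, -0.28, 0]}, {"offset": [-0.255, -0.31, 0]}, {"offset": [-0.28, -0.34, 0]}], "hand": 0.75}}

```text
$.motion[0]: bad value
```

Request:
{"api": "arm_command", "payload": {"motion": [{"offset": [-0.025, -0.03, 0.01]}, {"offset": [-0.05, -0.06, 0.02]}, {"offset": [-0.075, -0.091, 0.03]}, {"offset": [-0.1, -0.121, 0.04]}, {"offset": [-0.125, -0.152, 0.05]}, {"offset": [-0.15, -0.182, 0.06]}, {"offset": [-0.175, -0.212, 0.07]}, {"offset": [-0.2, -0.243, 0.08]}, {"offset": [-0.225, -0.273, 0.085]}, {"offset": [-0.25, -0.304, 0.09]}, {"offset": [-0.275, -0.334, 0.095]}, {"offset": [-0.287, -0.349, 0.1]}]}}

```text
$.motion[0]: bad value
```

```bash
python3 -c "
from h import *
im=capture('top'); im2=capture('scene')
go([.5005,-.312,.109],74); print(observe()['joint_pos'].round(1))
a=cv2.resize(im[190:270,330:460],None,fx=3,fy=3); b=cv2.resize(im2[130:250,110:240],None,fx=3,fy=3)
C=np.zeros((360,780,3),np.uint8); C[:240,:390]=a; C[:,390:]=b
cv2.imwrite('pics/m1.png',cv2.convertScaleAbs(C[:,:,::-1],alpha=1.4))"
```

```text
t 0.2 off [-0.5717 -0.6947  0.1938] ang [-0.07 -0.01 -1.69] f [ 0.3  0.  -0.1] w 0.094 g 0.0
[66.4  5.  78.6  0.  96.5 -5.9]
```

View pics/m1.png

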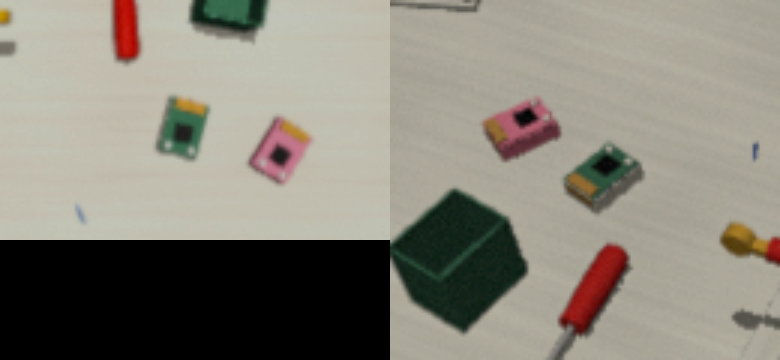

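The picture shows the scene unchanged, with the green module at crop (183,128): the moves were refused because each row needs "angular".

Request:
{"api": "arm_command", "payload": {"motion": [{"offset": [-0.01, -0.012, 0], "angular": [0, 0, 0]}, {"offset": [-0.03, -0.036, 0], "angular": [0, 0, 0]}, {"offset": [-0.055, -0.067, 0], "angular": [0, 0, 0]}, {"offset": [-0.08, -0.097, 0], "angular": [0, 0, 0]}, {"offset": [-0.105, -0.128, 0], "angular": [0, 0, 0]}, {"offset": [-0.13, -0.158, 0], "angular": [0, 0, 0]}, {"offset": [-0.155, -0.188, 0], "angular": [0, 0, 0]}, {"offset": [-0.18, -0.219, 0], "angular": [0, 0, 0]}, {"offset": [-0.205, -0.249, 0], "angular": [0, 0, 0]}, {"offset": [-0.23, -0.28, 0], "angular": [0, 0, 0]}, {"offset": [-0.255, -0.31, 0], "angular": [0, 0, 0]}, {"offset": [-0.28, -0.34, 0], "angular": [0, 0, 0]}], "hand": 0.75}}

```text
t: 1.4
tcp_pos: [0.3301, 0.1128, 0.3027]
eef_rot: [[-0.953, 0.304, 0.001], [0.304, 0.953, -0.0], [-0.001, 0.0, -1.0]]
ft_force: [-0.7, -0.0, 0.4]
width: 0.0704
grip_force: 0.0
```

Request:
{"api": "arm_command", "payload": {"motion": [{"offset": [-0.025, -0.03, 0.01], "angular": [0, 0, 0]}, {"offset": [-0.05, -0.06, 0.02], "angular": [0, 0, 0]}, {"offset": [-0.075, -0.091, 0.03], "angular": [0, 0, 0]}, {"offset": [-0.1, -0.121, 0.04], "angular": [0, 0, 0]}, {"offset": [-0.125, -0.152, 0.05], "angular": [0, 0, 0]}, {"offset": [-0.15, -0.182, 0.06], "angular": [0, 0, 0]}, {"offset": [-0.175, -0.212, 0.07], "angular": [0, 0, 0]}, {"offset": [-0.2, -0.243, 0.08], "angular": [0, 0, 0]}, {"offset": [-0.225, -0.273, 0.085], "angular": [0, 0, 0]}, {"offset": [-0.25, -0.304, 0.09], "angular": [0, 0, 0]}, {"offset": [-0.275, -0.334, 0.095], "angular": [0, 0, 0]}, {"offset": [-0.287, -0.349, 0.1], "angular": [0, 0, 0]}]}}

```text
t: 2.6
tcp_pos: [0.4974, -0.3079, 0.2021]
eef_rot: [[-0.952, 0.306, -0.0], [0.306, 0.952, -0.001], [0.0, -0.001, -1.0]]
ft_force: [0.4, -0.1, -0.8]
width: 0.0704
grip_force: 0.0
```

```bash
python3 -c "
from h import *
go([.5005,-.312,.109],74); print(observe()['joint_pos'].round(1),observe()['tcp_pos'])
im=capture('top'); im2=capture('scene')
a=cv2.resize(im[190:270,330:460],None,fx=3,fy=3); b=cv2.resize(im2[130:250,110:240],None,fx=3,fy=3)
C=np.zeros((360,780,3),np.uint8); C[:240,:390]=a; C[:,390:]=b
cv2.imwrite('pics/m2.png',cv2.convertScaleAbs(C[:,:,::-1],alpha=1.4))"
```

```text
t 2.6 off [-0.0042 -0.0029  0.0931] ang [-0.05 -0.01 -1.83] f [ 0.4 -0.1 -0.8] w 0.0704 g 0.0
[-3.730e+01  1.170e+01  8.250e+01 -1.000e-01  8.580e+01 -1.095e+02] [ 0.49741375 -0.30785555  0.20211252]
```

View pics/m2.png

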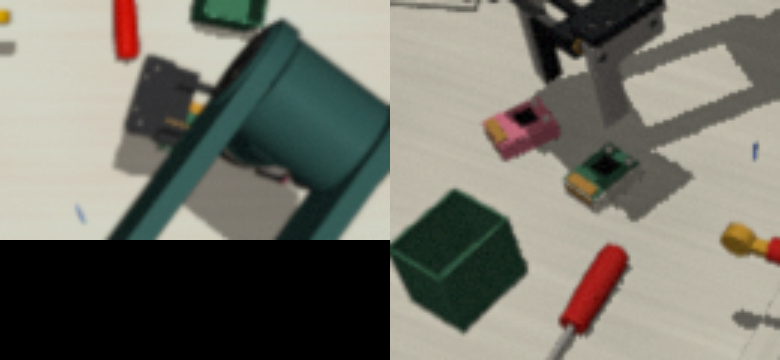

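The view shows the gripper above the green module (scene crop (600,175)), one finger on either side and the pink one clear. I descend partway and recheck.

Request:
{"api": "arm_command", "payload": {"motion": [{"offset": [-0.002, -0.001, 0.015], "angular": [0, 0, -0.9]}, {"offset": [-0.004, -0.003, 0.035], "angular": [0, 0, -1.8]}, {"offset": [-0.004, -0.003, 0.055], "angular": [0, 0, -1.8]}, {"offset": [-0.004, -0.003, 0.07], "angular": [0, 0, -1.8]}, {"offset": [-0.004, -0.003, 0.073], "angular": [0, 0, -1.8]}, {"offset": [-0.004, -0.003, 0.073], "angular": [0, 0, -1.8]}], "force": 8}}

```text
t: 3.3
tcp_pos: [0.5005, -0.308, 0.1291]
eef_rot: [[-0.962, 0.273, -0.001], [0.273, 0.962, 0.001], [0.001, 0.001, -1.0]]
ft_force: [-0.0, 0.2, 0.2]
width: 0.0706
grip_force: 0.0
```

```bash
python3 -c "
from h import *
go([.5005,-.312,.109],74)"
```

```text
t 3.3 off [-0.0011 -0.0039  0.0201] ang [ 0.04 -0.07  0.16] f [-0.   0.2  0.2] w 0.0706 g 0.0
```

Request:
{"api": "arm_command", "payload": {"motion": [{"offset": [-0.001, -0.003, 0.007], "angular": [0, 0, 0]}, {"offset": [-0.001, -0.004, 0.014], "angular": [0, 0, 0]}, {"offset": [-0.001, -0.004, 0.02], "angular": [0, 0, 0]}, {"offset": [-0.001, -0.004, 0.02], "angular": [0, 0, 0]}, {"offset": [-0.001, -0.004, 0.02], "angular": [0, 0, 0]}]}}

```text
t: 3.8
tcp_pos: [0.5006, -0.3129, 0.1094]
eef_rot: [[-0.962, 0.274, -0.0], [0.274, 0.962, 0.0], [0.0, 0.0, -1.0]]
ft_force: [0.2, -0.4, 0.3]
width: 0.0704
grip_force: 0.0
```

Request:
{"api": "arm_command", "payload": {"motion": [{"offset": [0, 0, 0], "angular": [0, 0, 0]}, {"offset": [0, 0, 0], "angular": [0, 0, 0]}, {"offset": [0, 0, 0], "angular": [0, 0, 0]}, {"offset": [0, 0, 0], "angular": [0, 0, 0]}, {"offset": [0, 0, 0], "angular": [0, 0, 0]}, {"offset": [0, 0, 0], "angular": [0, 0, 0]}], "hand": 0.35, "force": 8}}

```text
t: 4.4
tcp_pos: [0.5008, -0.3128, 0.1098]
eef_rot: [[-0.962, 0.274, 0.0], [0.274, 0.962, 0.0], [-0.0, 0.0, -1.0]]
ft_force: [0.4, 0.7, 1.4]
width: 0.0401
grip_force: 8.0
```

Request:
{"api": "arm_command", "payload": {"motion": [{"offset": [0, 0, -0.01], "angular": [0, 0, 0]}, {"offset": [0, 0, -0.03], "angular": [0, 0, 0]}, {"offset": [0, 0, -0.055], "angular": [0, 0, 0]}, {"offset": [0, 0, -0.075], "angular": [0, 0, 0]}, {"offset": [0, 0, -0.09], "angular": [0, 0, 0]}, {"offset": [0, 0, -0.09], "angular": [0, 0, 0]}]}}

```text
t: 5.0
tcp_pos: [0.5017, -0.3137, 0.203]
eef_rot: [[-0.962, 0.274, 0.005], [0.274, 0.962, -0.004], [-0.005, -0.002, -1.0]]
ft_force: [-0.1, 0.2, -0.4]
width: 0.0403
grip_force: 8.0
```

```bash
python3 -c "
from h import *
go([.473,-.0452,.19],90.9)"
```

```text
t 5.0 off [0.1011 0.2504 0.0119] ang [ -0.17   0.29 -16.79] f [-0.1  0.2 -0.4] w 0.0403 g 8.0
```

Request:
{"api": "arm_command", "payload": {"motion": [{"offset": [0.005, 0.012, 0], "angular": [0, 0, -1]}, {"offset": [0.015, 0.037, 0], "angular": [0, 0, -3]}, {"offset": [0.027, 0.067, 0], "angular": [0, 0, -5]}, {"offset": [0.039, 0.097, 0], "angular": [0, 0, -7]}, {"offset": [0.051, 0.126, 0], "angular": [0, 0, -9]}, {"offset": [0.063, 0.156, 0.003], "angular": [0, 0, -11]}, {"offset": [0.075, 0.186, 0.006], "angular": [0, 0, -13]}, {"offset": [0.087, 0.215, 0.009], "angular": [0, 0, -15]}, {"offset": [0.097, 0.24, 0.012], "angular": [0, 0, -16.5]}, {"offset": [0.101, 0.25, 0.012], "angular": [0, 0, -16.8]}, {"offset": [0.101, 0.25, 0.012], "angular": [0, 0, -16.8]}, {"offset": [0.101, 0.25, 0.012], "angular": [0, 0, -16.8]}]}}

```text
t: 6.2
tcp_pos: [0.4719, -0.0452, 0.1873]
eef_rot: [[-1.0, -0.016, -0.001], [-0.016, 1.0, -0.001], [0.001, -0.001, -1.0]]
ft_force: [-0.1, -0.3, -0.2]
width: 0.04
grip_force: 8.0
```

```bash
python3 -c "
from h import *
go([.473,-.0452,.125],90.9); print(observe()['tcp_pos'])
im=capture('top'); im2=capture('scene')
cv2.imwrite('pics/t3.png',im[:,:,::-1]);cv2.imwrite('pics/s3.png',im2[:,:,::-1])
a=cv2.resize(im[160:280,240:370],None,fx=3,fy=3); b=cv2.resize(im2[130:250,220:350],None,fx=3,fy=3)
cv2.imwrite('pics/m3.png',cv2.convertScaleAbs(np.hstack([a,b])[:,:,::-1],alpha=1.4))"
```

```text
t 6.2 off [-0.0011  0.      0.0623] ang [-0.03 -0.04  0.01] f [-0.1 -0.3 -0.2] w 0.04 g 8.0
[ 0.47189743 -0.04520826  0.1872673 ]
```

View pics/m3.png

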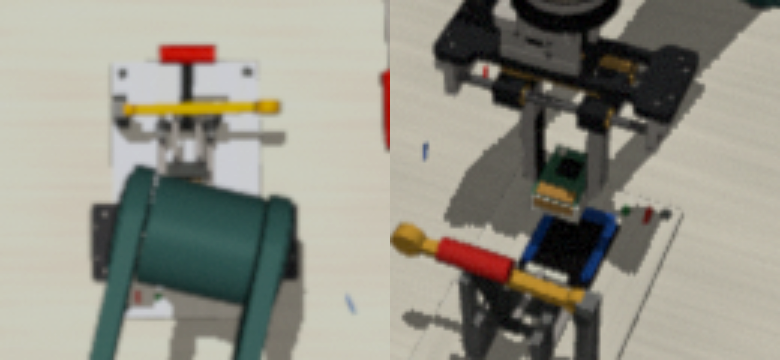

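The picture shows the module level in the gripper (scene crop (562,185)), brass end toward the lever, right above the blue nest (570,240). Lowering.

Request:
{"api": "arm_command", "payload": {"motion": [{"offset": [-0.001, 0, 0.008], "angular": [0, 0, 0]}, {"offset": [-0.001, 0, 0.02], "angular": [0, 0, 0]}, {"offset": [-0.001, 0, 0.032], "angular": [0, 0, 0]}, {"offset": [-0.001, 0, 0.042], "angular": [0, 0, 0]}, {"offset": [-0.001, 0, 0.048], "angular": [0, 0, 0]}, {"offset": [-0.001, 0, 0.052], "angular": [0, 0, 0]}, {"offset": [-0.001, 0, 0.055], "angular": [0, 0, 0]}, {"offset": [-0.001, 0, 0.058], "angular": [0, 0, 0]}, {"offset": [-0.001, 0, 0.06], "angular": [0, 0, 0]}, {"offset": [-0.001, 0, 0.061], "angular": [0, 0, 0]}, {"offset": [-0.001, 0, 0.061], "angular": [0, 0, 0]}]}}

```text
t: 7.4
tcp_pos: [0.4742, -0.0444, 0.1289]
eef_rot: [[-1.0, -0.016, 0.004], [-0.016, 1.0, 0.001], [-0.004, 0.001, -1.0]]
ft_force: [-0.8, 1.5, 8.4]
width: 0.0398
grip_force: 8.0
```

Contact came about 3 mm early, with a push toward +y: the module is probably on a wall flare. I lift slightly and shift +y.

Request:
{"api": "arm_command", "payload": {"motion": [{"offset": [0, 0.001, -0.004], "angular": [0, 0, 0]}, {"offset": [0, 0.002, -0.004], "angular": [0, 0, 0]}, {"offset": [0, 0.002, -0.002], "angular": [0, 0, 0]}, {"offset": [0, 0.002, -0.001], "angular": [0, 0, 0]}, {"offset": [0, 0.002, 0], "angular": [0, 0, 0]}, {"offset": [0, 0.002, 0], "angular": [0, 0, 0]}]}}

```text
t: 8.0
tcp_pos: [0.4733, -0.0429, 0.1283]
eef_rot: [[-1.0, -0.016, 0.001], [-0.016, 1.0, -0.0], [-0.001, -0.0, -1.0]]
ft_force: [-2.8, 0.9, 9.7]
width: 0.0398
grip_force: 8.0
```

```bash
python3 -c "
from h import *
go([.473,-.0452,.125],90.9); print(observe()['tcp_pos'])
im2=capture('scene')
cv2.imwrite('pics/m4.png',cv2.convertScaleAbs(cv2.resize(im2[165:245,225:325],None,fx=7,fy=7,interpolation=cv2.INTER_CUBIC)[:,:,::-1],alpha=1.5))"
```

```text
t 8.0 off [ 0.0003 -0.0023  0.0033] ang [-0.01  0.05  0.02] f [-2.8  0.9  9.7] w 0.0398 g 8.0
[ 0.4732965  -0.04286247  0.12828685]
```

View pics/m4.png

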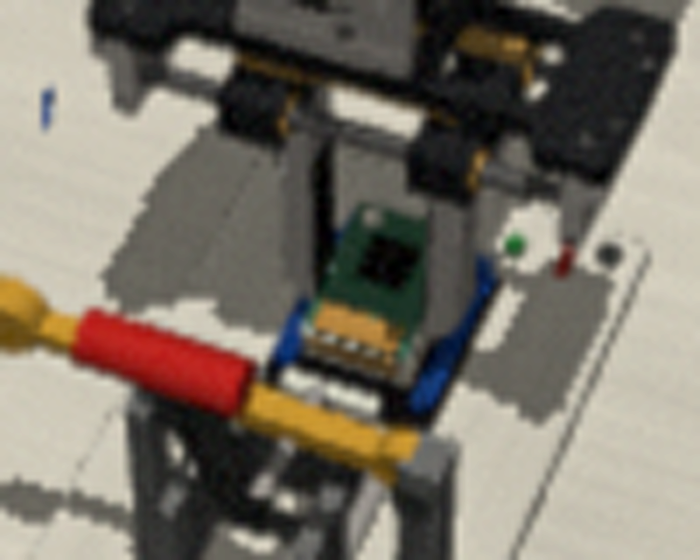

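The module is inside the nest between the blue walls, brass toward the lever. Wall tops are at crop (290,335) and (435,380). I check the corner geometry before judging it.

```bash
python3 -c "
from h import *
f=lambda P:np.round((proj('scene',P)-[225,165])*7)
for z in(.038,.041):
  print('front top corners',z,f([.5013,-.0629,z]),f([.5013,-.0229,z]), 'rear', f([.4453,-.0629,z]),f([.4453,-.0229,z]))
print('front bottom', f([.5013,-.0629,.019]),f([.5013,-.0229,.019]))
c=np.array([.526,-.0443]);a=np.radians(.93);R=np.array([[np.cos(a),-np.sin(a)],[np.sin(a),np.cos(a)]])
for p in((-85,-22.5,16),(-85,22.5,16),(-29,-22.5,16),(-29,22.5,16),(-29,-26,25),(-29,26,25)):
  print(p,f([*(c+R@np.array(p[:2])/1000),p[2]/1000]))
"
```

```text
front top corners 0.038 [291. 328.] [399. 364.] rear [355. 215.] [459. 248.]
front top corners 0.041 [291. 322.] [399. 358.] rear [355. 209.] [460. 243.]
front bottom [292. 362.] [398. 397.]
(-85, -22.5, 16) [346. 243.]
(-85, 22.5, 16) [462. 279.]
(-29, -22.5, 16) [285. 355.]
(-29, 22.5, 16) [405. 393.]
(-29, -26, 25) [276. 336.]
(-29, 26, 25) [414. 381.]
```

```bash
python3 - <<'E'
from meas import *
im=capture('scene')[:,:,::-1].copy(); im0=cv2.imread('pics/scene0.png')
def show(im,v0,v1,u0,u1):
    h=cv2.cvtColor(im,cv2.COLOR_BGR2HSV).astype(int)
    for v in range(v0,v1):
        s=''
        for u in range(u0,u1):
            H,S,V=h[v,u]
            s+= 'b' if 100<H<128 and S>110 else 'Y' if 10<H<32 and S>90 else 'g' if 40<H<95 and S>60 else '#' if V<60 else '.' if V>110 else '-'
        print(v,s)
print(262);show(im,200,228,258,300); show(im0,196,226,258,300)
E
```

```text
262
200 -------#######gggggg##ggY#gg########--.ggg
201 -------######gggggg###gY#bgg##########----
202 --------######ggggg######ggg#######bb#-.-.
203 --------####Ygggggg#g#gY##gg#######bb#---.
204 --------#####gggggg#YY###ggg#######bb##---
205 ----------###gggggggggggggg########bbb#---
206 ----------##gggggggggggggggg#######bb#-.--
207 ---------###gggggggggggggggg#######bb#....
208 ---------#bggYYYYggggggggggg######bb#-...-
209 --------#bbgYYYYYYYYggggggg#######bb#....-
210 --------bb-gYYYYYYYYYYggggg######bb#-...--
211 --------bb--YYYYYYYYYYYY#gg######bb#....--
212 ...----bbb--YYYYYYYYYYYYYg######bb#-...---
213 ......-bbb#YY---YYYYYYYYgg-###bbbb#....---
214 ......-bbb##YYYY--#YYYYYgg###bbbb#-...----
215 -....-bbbb###YYYYYY--YY#g-###bbbb##-------
216 .---.#bbbb######YYYYYYY#--##bbbb##--------
217 ..---#b#-##########YYYYY#-#bbbbb##--------
218 .----##-..--##g#######Y#--#bbbbb#---------
219 .-#YYY#-....---############bbbb#----------
220 .-YYYYY--..--...--########bbbbb-..--------
221 -#YYYYYYY-----.....--#g##bbbbb#-.....-----
222 --YYYYYYYYY-----.....####bbbb#-.......----
223 -YYYYYYYYYY
[... 929 characters left out ...]
.......-bbbbbY#YY##Y##Y#Y#####bbbbb#-.....
212 .......-bbbb###Y##g#Y#g###g###bbbb#-......
213 ......-bbbbb###g#Y######bYg#Ybbbbb#-......
214 ......-bbbb######gg##gg######bbbb#-.......
215 --...-bbbbbY##gY####g###Y###bbbbb#-.......
216 -----#bbbb#g####Y#bYg##Y##gbbbbb#-........
217 ---#-#b#-###Y##g##########gbbbbb#-........
218 .-#####-.---######bb##g#Y#bbbbb#-.........
219 --#YYY#-....---####Y######bbbbb#-.........
220 -#YYYYY-------.---#####g#bbbbbb#..........
221 -#YYYYYYY-----....---####bbbbb#-..........
222 -#YYYYYYYYY--#---....##g#bbbbb#...........
223 -YYYYYYYYYYYYY-------###gbbbb#-...........
224 #YYYYYYYYYYYYYYYY----##b##b##-............
225 #YYYYYYYYYYYYYYYYYYY-#YYYY###-............
```

Module and walls look centred to within about 1 mm. I lift a few mm and feel down slowly to find the contact height.

Request:
{"api": "arm_command", "payload": {"motion": [{"offset": [0, -0.001, -0.003], "angular": [0, 0, 0]}, {"offset": [0, -0.001, -0.006], "angular": [0, 0, 0]}, {"offset": [0, -0.001, -0.006], "angular": [0, 0, 0]}, {"offset": [0, -0.001, -0.006], "angular": [0, 0, 0]}]}}

```text
t: 8.5
tcp_pos: [0.4728, -0.0438, 0.1322]
eef_rot: [[-1.0, -0.016, -0.001], [-0.016, 1.0, 0.0], [0.001, 0.0, -1.0]]
ft_force: [0.1, 0.2, -0.7]
width: 0.0403
grip_force: 8.0
```

Request:
{"api": "arm_command", "payload": {"motion": [{"offset": [0, 0, 0.001], "angular": [0, 0, 0]}, {"offset": [0, 0, 0.002], "angular": [0, 0, 0]}, {"offset": [0, 0, 0.002], "angular": [0, 0, 0]}, {"offset": [0, 0, 0.002], "angular": [0, 0, 0]}]}}

```text
t: 8.9
tcp_pos: [0.473, -0.0438, 0.1305]
eef_rot: [[-1.0, -0.016, -0.0], [-0.016, 1.0, 0.0], [0.0, 0.0, -1.0]]
ft_force: [0.3, -0.1, -1.1]
width: 0.0398
grip_force: 8.0
```

Request:
{"api": "arm_command", "payload": {"motion": [{"offset": [0, 0, 0.001], "angular": [0, 0, 0]}, {"offset": [0, 0, 0.002], "angular": [0, 0, 0]}, {"offset": [0, 0, 0.002], "angular": [0, 0, 0]}, {"offset": [0, 0, 0.002], "angular": [0, 0, 0]}]}}

```text
t: 9.3
tcp_pos: [0.473, -0.0438, 0.1286]
eef_rot: [[-1.0, -0.016, 0.0], [-0.016, 1.0, 0.0], [-0.0, 0.0, -1.0]]
ft_force: [0.3, 1.3, -0.7]
width: 0.0398
grip_force: 8.0
```

Request:
{"api": "arm_command", "payload": {"motion": [{"offset": [0, 0, 0.001], "angular": [0, 0, 0]}, {"offset": [0, 0, 0.001], "angular": [0, 0, 0]}, {"offset": [0, 0, 0.001], "angular": [0, 0, 0]}]}}

```text
t: 9.6
tcp_pos: [0.4731, -0.0438, 0.1283]
eef_rot: [[-1.0, -0.016, 0.0], [-0.016, 1.0, -0.0], [-0.0, -0.0, -1.0]]
ft_force: [-2.4, 0.7, 5.2]
width: 0.0402
grip_force: 8.0
```

Request:
{"api": "arm_command", "payload": {"motion": [{"offset": [0, 0, 0.001], "angular": [0, 0, 0]}, {"offset": [0, 0, 0.001], "angular": [0, 0, 0]}, {"offset": [0, 0, 0.001], "angular": [0, 0, 0]}]}}

```text
t: 9.9
tcp_pos: [0.4732, -0.0438, 0.1282]
eef_rot: [[-1.0, -0.016, 0.001], [-0.016, 1.0, -0.0], [-0.001, -0.0, -1.0]]
ft_force: [-3.7, 1.5, 9.1]
width: 0.0399
grip_force: 8.0
```

The contact is stiff at the same height for different y, so it is the flat floor. I unload and let go.

Request:
{"api": "arm_command", "payload": {"motion": [{"offset": [0, 0, -0.002], "angular": [0, 0, 0]}, {"offset": [0, 0, -0.002], "angular": [0, 0, 0]}]}}

```text
t: 10.1
tcp_pos: [0.4732, -0.0438, 0.1285]
eef_rot: [[-1.0, -0.016, 0.001], [-0.016, 1.0, -0.0], [-0.001, -0.0, -1.0]]
ft_force: [-0.4, -0.3, -0.1]
width: 0.0399
grip_force: 8.0
```

Request:
{"api": "arm_command", "payload": {"motion": [{"offset": [0, 0, 0], "angular": [0, 0, 0]}, {"offset": [0, 0, 0], "angular": [0, 0, 0]}, {"offset": [0, 0, 0], "angular": [0, 0, 0]}, {"offset": [0, 0, -0.005], "angular": [0, 0, 0]}, {"offset": [0, 0, -0.025], "angular": [0, 0, 0]}, {"offset": [0, 0, -0.06], "angular": [0, 0, 0]}, {"offset": [0, 0, -0.1], "angular": [0, 0, 0]}, {"offset": [0, 0, -0.14], "angular": [0, 0, 0]}, {"offset": [0, 0, -0.17], "angular": [0, 0, 0]}, {"offset": [0, 0, -0.18], "angular": [0, 0, 0]}, {"offset": [0, 0, -0.18], "angular": [0, 0, 0]}], "hand": 0.65}}

```text
t: 11.2
tcp_pos: [0.4735, -0.0439, 0.3103]
eef_rot: [[-1.0, -0.016, 0.004], [-0.016, 1.0, -0.001], [-0.004, -0.001, -1.0]]
ft_force: [0.3, -0.6, -0.7]
width: 0.0613
grip_force: 0.0
```

```bash
python3 -c "
from h import *
im2=capture('scene')
cv2.imwrite('pics/s5.png',im2[:,:,::-1])
cv2.imwrite('pics/m5.png',cv2.convertScaleAbs(cv2.resize(im2[165:245,215:325],None,fx=7,fy=7,interpolation=cv2.INTER_CUBIC)[:,:,::-1],alpha=1.5))"
```

View pics/m5.png

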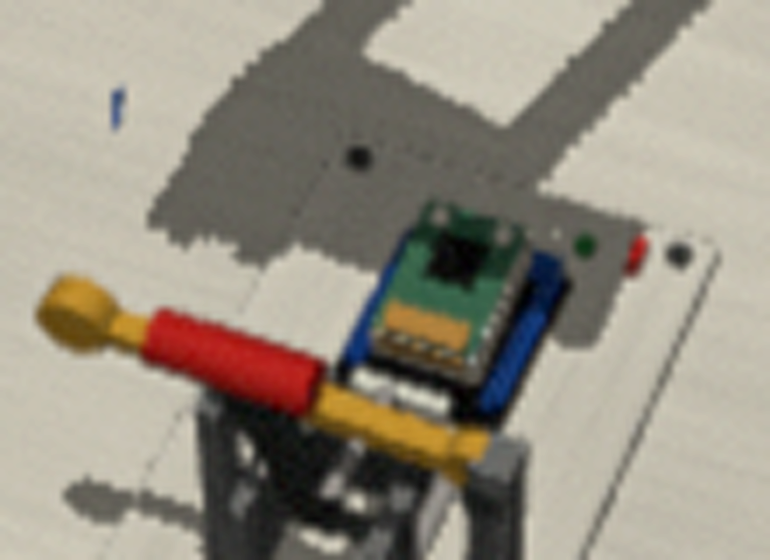

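The picture shows the module in the nest between the blue walls, brass end (crop (425,330)) toward the contact block. I move aside, rotating for the catch, for a clear top view to check that it is flat.

Request:
{"api": "arm_command", "payload": {"motion": [{"offset": [-0.005, -0.01, 0], "angular": [0, 0, 7]}, {"offset": [-0.01, -0.03, 0], "angular": [0, 0, 15]}, {"offset": [-0.02, -0.05, 0], "angular": [0, 0, 23]}, {"offset": [-0.03, -0.08, 0], "angular": [0, 0, 31]}, {"offset": [-0.04, -0.1, 0], "angular": [0, 0, 39]}, {"offset": [-0.05, -0.13, 0], "angular": [0, 0, 47]}, {"offset": [-0.06, -0.15, 0], "angular": [0, 0, 55]}, {"offset": [-0.07, -0.17, 0], "angular": [0, 0, 63]}, {"offset": [-0.08, -0.19, 0], "angular": [0, 0, 71]}, {"offset": [-0.08, -0.2, 0], "angular": [0, 0, 79]}, {"offset": [-0.08, -0.2, 0], "angular": [0, 0, 86]}, {"offset": [-0.08, -0.2, 0], "angular": [0, 0, 90]}], "hand": 0.45}}

```text
t: 12.45
tcp_pos: [0.5555, -0.2428, 0.3046]
eef_rot: [[-0.011, 1.0, -0.006], [1.0, 0.011, 0.003], [0.003, -0.006, -1.0]]
ft_force: [-0.8, 0.2, -0.3]
width: 0.0424
grip_force: 0.0
```

```bash
python3 - <<'E'
from meas import *
im=capture('top')[:,:,::-1].copy(); im2=capture('scene')[:,:,::-1].copy()
cv2.imwrite('pics/t6.png',im);cv2.imwrite('pics/s6.png',im2)
a=cv2.resize(im[165:275,260:350],None,fx=4.4,fy=4.4,interpolation=cv2.INTER_CUBIC); b=cv2.resize(im2[170:250,220:310],None,fx=4.4,fy=4.4,interpolation=cv2.INTER_CUBIC)
C=np.zeros((484,792,3),np.uint8);C[:,:396]=a;C[:352,396:]=b
cv2.imwrite('pics/m6.png',cv2.convertScaleAbs(C,alpha=1.5))
t=cv2.cvtColor(im,cv2.COLOR_BGR2HSV).astype(int);H,S,V=t[...,0],t[...,1],t[...,2]
r=roi(t,285,215,40,45); g=r&(H>40)&(H<98)&(S>60); br=r&(H>10)&(H<32)&(S>100)
print('green',onz('top',ctr(g),.038)*1000,'brass',onz('top',ctr(br),.038)*1000)
print('rect',rectw('top',g|br|(r&(V<60)&roi(t,294,228,17,22)),.038))
for v in range(218,260):
    print(v,''.join('b' if 100<H[v,u]<128 and S[v,u]>110 else 'Y' if 10<H[v,u]<32 and S[v,u]>90 else 'g' if 40<H[v,u]<98 and S[v,u]>60 else '#' if V[v,u]<60 else '.' if V[v,u]>110 else '-' for u in range(284,322)))
E
```

```text
green [467.61678219 -46.98863488  38.        ] brass [499.74614643 -46.31992837  38.        ]
rect (array([474.8, -45. ]), array([62.1, 47.4]), 0.3, 83)
218 ...........--############--...........
219 ...........--YY-YY-Y--Y----...........
220 ...........--YY-YY-Y--Y----...........
221 ...........-..Y-Y.....Y-..............
222 ...........-...-......................
223 ...........-..........................
224 ......................................
225 ......................................
226 ..............---.....................
227 ..............---.....................
228 .............----------------.........
229 ........-###################-.........
230 ........-bb##############bbb-.........
231 ........-bb###YYYYYYYYYY#bbb-.........
232 ........-bbb#-YYYYYYYYYY--bb-.........
233 ........-bbb--YYYYYYYYYYYgbb-.........
234 ........-bbb--YYYYYYYYYYYgbb-.........
235 ........-bbbggYYYYYYYYYY-gbb..........
236 ........-bbbggggggggggggggbb-.........
237 ........-bbbggggggggggggggbb..........
238 ........-bbbggggggggggggggbb-.........
239 ........-bbbggggggggggggggbb-.........
2
[... 158 characters left out ...]
bb-.........
244 ........-bb--gggg#####ggggbb-.........
245 ........-bb--gggg####gggggbb-.........
246 ........-bb--gggggggggggggbb-.........
247 ........-bb----.-ggggg..-gbb-.........
248 ........-bb---...ggggg...gbb-.........
249 ........-bbb--..-ggggg---gbb-.........
250 ........-bbb----gggggg---gbb-.........
251 ........-bbb--------------bb-.........
252 ........-bbbbbbbbbbbbbbbbbbb-.........
253 ......................................
254 ......................................
255 ......................................
256 ......................................
257 ......................................
258 ........gg............................
259 ........g.............................
```

View pics/m6.png

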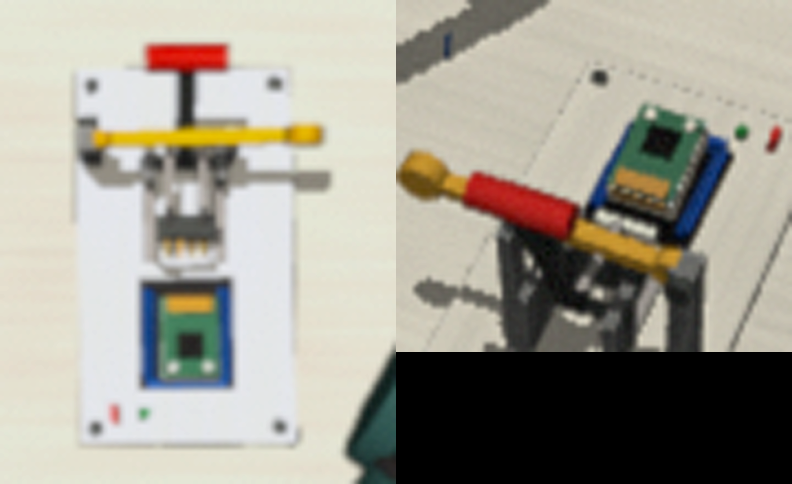

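The top view shows the module lying square in the nest, brass end (crop (190,303)) toward the lever, and the blue stop visible behind it (row 383). The tab is at crop (310,134). I triangulate the chip height as a seating check, and the tab.

```bash
python3 - <<'E'
from meas import *
T=cv2.imread('pics/t6.png');S=cv2.imread('pics/s6.png')
def dark(im,x,y,w,h,th):
    k=im[y:y+h,x:x+w].max(axis=2).astype(float); k=np.clip(th-k,0,None); vv,uu=np.mgrid[y:y+h,x:x+w]; return (uu*k).sum()/k.sum(),(vv*k).sum()/k.sum()
ct=dark(T,299,239,9,9,60); cs=dark(S,274,196,13,14,45); print('chip',ct,cs,tri(cs,ct))
st=dark(T,318,257,10,9,100); ss=dark(S,261,182,10,10,90); print('screw -y near',st,ss,tri(ss,st))
def yel(im,x,y,w,h):
    a=cv2.cvtColor(im,cv2.COLOR_BGR2HSV).astype(int); m=(a[...,0]>12)&(a[...,0]<34)&(a[...,1]>110)&roi(a,x,y,w,h); v,u=np.nonzero(m); print(u.min(),u.max(),v.min(),v.max()); return m
mt=yel(T,326,188,14,14); ms=yel(S,215,198,17,22)
a=(330,ctr(mt)[1]); b=ctr(ms&roi(S,215,198,15,22)); print('tab',ctr(mt),b,tri(b,ctr(mt)),tri(b,a))
q=proj('top',[.597,-.1163,.13]);print(q,proj('top',[.597,-.1163-.012,.13]),proj('scene',[.597,-.1163,.13]))
go([.597,-.117,.24],0.93); print(observe()['tcp_pos'])
E
```

```text
chip (np.float64(302.8186397984887), np.float64(243.0654911838791)) (np.float64(279.8044776119403), np.float64(201.7089552238806)) (array([ 0.46368084, -0.04584726,  0.04277833]), np.float64(0.003171646945831754))
screw -y near (np.float64(323.24242424242425), np.float64(261.54545454545456)) (np.float64(265.85625), np.float64(187.078125)) (array([ 0.40847305, -0.10804399,  0.01296338]), np.float64(0.0030483395207007487))
326 332 193 197
220 231 205 214
tab (np.float64(328.90625), np.float64(195.0625)) (np.float64(225.25316455696202), np.float64(209.41772151898735)) (array([ 0.59729387, -0.11670331,  0.1302251 ]), np.float64(0.0022072877107048323)) (array([ 0.59684192, -0.1186135 ,  0.1288667 ]), np.float64(0.0049252157734585396))
[328.39676353 195.35128146] [332.720267   195.37130716] [224.97481767 209.42925794]
t 12.55 off [0.1245 0.0437 0.0653] ang [-0.28 -0.17 -0.03] f [-0.6 -0.1  0. ] w 0.0422 g 0.0
[ 0.55558464 -0.24237624  0.30514406]
```

```bash
python3 - <<'E'
from meas import *
def dark(im,x,y,w,h,th):
    k=im[y:y+h,x:x+w].max(axis=2).astype(float); k=np.clip(th-k,0,None); vv,uu=np.mgrid[y:y+h,x:x+w]; return (uu*k).sum()/k.sum(),(vv*k).sum()/k.sum()
T=cv2.imread('pics/top0.png');S=cv2.imread('pics/scene0.png')
a=dark(T,387,229,9,10,60);b=dark(S,175,178,13,13,45);print(a,b,tri(b,a))
# white dots, nest state: heights of both dots and brass strip
def wh(im,x,y,w,h):
    k=im[y:y+h,x:x+w].min(axis=2).astype(float); k=np.clip(k-k.max()*.75,0,None); vv,uu=np.mgrid[y:y+h,x:x+w]; return (uu*k).sum()/k.sum(),(vv*k).sum()/k.sum()
def br(im,x,y,w,h):
    c=cv2.cvtColor(im,cv2.COLOR_BGR2HSV).astype(int); m=(c[...,0]>10)&(c[...,0]<32)&(c[...,1]>100)&roi(c,x,y,w,h); v,u=np.nonzero(m); return u,v
T2=cv2.imread('pics/t6.png');S2=cv2.imread('pics/s6.png')
for n,t,s,A,B in(('tbl',T,S,(383,215,20,15),(165,188,25,14)),('nest',T2,S2,(296,229,15,8),(267,205,18,13))):
    u,v=br(t,*A);u2,v2=br(s,*B); print(n,u.mean(),v.mean(),len(u),u2.mean(),v2.mean(),len(u2),tri((u2.mean(),v2.mean()),(u.mean(),v.mean())))
for A,B in(((305,246,5,5),(275,193,6,5)),((298,246,5,5),(285,196,6,5))): print(wh(T2,*A),wh(S2,*B),tri(wh(S2,*B),wh(T2,*A)))
E
```

```text
(np.float64(390.543137254902), np.float64(233.94117647058823)) (np.float64(181.67216981132074), np.float64(184.624213836478)) (array([ 0.49218764, -0.30948303,  0.02078389]), np.float64(0.002587418255363775))
tbl 393.0263157894737 225.1578947368421 38 173.4 191.94545454545454 55 (array([ 0.51895279, -0.31846981,  0.01601362]), np.float64(0.0017407555382444539))
nest 302.80392156862746 233.05882352941177 51 275.2435897435897 212.52564102564102 78 (array([ 0.49325943, -0.04562909,  0.03461991]), np.float64(0.0035953394168303176))
(np.float64(306.7894736842105), np.float64(247.73684210526315)) (np.float64(277.60966057441254), np.float64(194.1827676240209)) (array([ 0.45008344, -0.0574002 ,  0.05122734]), np.float64(0.003146001641822318))
(np.float64(298.7837837837838), np.float64(248.04054054054055)) (np.float64(287.9375), np.float64(196.92410714285714)) (array([ 0.44852646, -0.03243574,  0.05066764]), np.float64(0.006382117823735987))
```

```bash
python3 - <<'E'
from meas import *
def wh(im,x,y,w,h):
    k=im[y:y+h,x:x+w].min(axis=2).astype(float); k=np.clip(k-k.max()*.75,0,None); vv,uu=np.mgrid[y:y+h,x:x+w]; return (uu*k).sum()/k.sum(),(vv*k).sum()/k.sum()
T=cv2.imread('pics/top0.png');S=cv2.imread('pics/scene0.png')
# dots on table: crop1 top (92,132)/5.7+(370,215); (133,143); scene (675,140),(710,162)
for A,B in(((384,236,5,5),(181,177,5,5)),((391,238,5,5),(187,181,5,5))):
    a,b=wh(T,*A),wh(S,*B); print(a,b,tri(b,a))
T2=cv2.imread('pics/t6.png');S2=cv2.imread('pics/s6.png')
for nm,im,x0,y0,x1,y1 in(('S2',S2,264,188,296,222),('S0 nest',S,264,188,296,205),):
    g=im[y0:y1,x0:x1]; h=cv2.cvtColor(g,cv2.COLOR_BGR2HSV).astype(int)
    print(nm)
    for j in range(g.shape[0]): print(y0+j,''.join('b' if 100<H<128 and s>110 else 'Y' if 10<H<32 and s>90 else 'g' if 40<H<98 and s>60 else '#' if v<60 else '.' if v>110 else '-' for H,s,v in h[j]))
f=lambda z,r:print(z,[tuple(np.round(proj('scene',[.526-.057+.004+x,-.0455+y,z+ (r*(.028-x)/.056)]),1)) for x,y in((-.028,-.02),(-.028,.02),(.028,-.02),(.028,.02))])
f(.038,0);f(.038,.01)
E
```

```text
(np.float64(385.525), np.float64(237.7375)) (np.float64(183.25352112676057), np.float64(177.67605633802816)) (array([ 0.48416264, -0.29626558,  0.04434468]), np.float64(0.01206908536377309))
(np.float64(393.7012987012987), np.float64(240.24415584415584)) (np.float64(189.95758928571428), np.float64(181.92410714285714)) (array([ 0.46877053, -0.31261525,  0.00738514]), np.float64(0.022656342181224275))
S2
188 -##-............................
189 ..--............................
190 ................................
191 ................................
192 ................................
193 ............-...................
194 ...........--.---...............
195 ...........--..-gg--............
196 ..........-g-..-ggggg-..........
197 .........--gg--ggggggg..--......
198 ........--ggggggggggg-..--......
199 ........-ggggg###gggg---gg-.....
200 .......-bggggg####ggggggg##-....
201 .......-#gggg#######ggggg--bb--.
202 ......-bggggg######ggggg--#bbbb-
203 ......-bggggg#####Yggggg--#bbbb-
204 .....-bggggggggg##ggggg--##bbbb-
205 .....b-gggggggggggggggg--##bbbbb
206 ....-bggggggggggggggggg-
[... 834 characters left out ...]
 ...........-.-..................
196 ..........-bb---................
197 .........--bbbbb---.............
198 ........-bbbbbbbbbb---..........
199 ........-bbbbbbbbbbbbbb--.......
200 .......-bbbbbbbbbbbbbbbbbb---...
201 .......-bbbb#bbbbbbbbbbbbbbbb---
202 ......-bbbbb#Y###bbbbbbbbbbbbbb-
203 .....--bbbb#Y###g####bbbbbbbbbb-
204 .....-bbbb#g#b#g########bbbbbbb-
0.038 [(np.float64(274.8), np.float64(195.3)), (np.float64(289.7), np.float64(200.1)), (np.float64(265.7), np.float64(211.4)), (np.float64(281.0), np.float64(216.5))]
0.038 [(np.float64(274.7), np.float64(192.6)), (np.float64(289.8), np.float64(197.4)), (np.float64(265.7), np.float64(211.4)), (np.float64(281.0), np.float64(216.5))]
```

```bash
python3 - <<'E'
from h import *
q=lambda x,z,y=0:np.round(proj('scene',[.469+x,-.0455+y,z]),1)
print('stop outer',q(-.0315,.026),q(-.032,.026),'L',q(-.0315,.026,-.026))
for d in(.0,.004):
  for z in(.038,.043,.048): print('rear top mid',d,z,q(-.028+d,z),'front top mid',q(.028+d,.038))
S=cv2.imread('pics/scene0.png');S2=cv2.imread('pics/s6.png')
# subpixel edges along mid column band: profile across v for u = 281..285
for u in(280,283,286): print(u,'S0',S[190:206,u].tolist()); print(u,'S2',S2[190:206,u].tolist())
E
```

```text
stop outer [283.3 198.7] [283.3 198.6] L [273.8 195.6]
rear top mid 0.0 0.038 [282.8 196.5] front top mid [273.9 212.8]
rear top mid 0.0 0.043 [282.8 195.2] front top mid [273.9 212.8]
rear top mid 0.0 0.048 [282.8 193.9] front top mid [273.9 212.8]
rear top mid 0.004 0.038 [282.2 197.7] front top mid [273.3 214. ]
rear top mid 0.004 0.043 [282.2 196.3] front top mid [273.3 214. ]
rear top mid 0.004 0.048 [282.2 195. ] front top mid [273.3 214. ]
280 S0 [[106, 115, 119], [109, 117, 120], [108, 117, 120], [109, 119, 122], [108, 117, 121], [109, 119, 122], [105, 111, 113], [91, 69, 58], [78, 39, 17], [53, 25, 9], [36, 16, 4], [30, 17, 6], [0, 0, 0], [6, 11, 5], [9, 7, 10], [12, 11, 15]]
280 S2 [[120, 129, 133], [119, 129, 132], [119, 130, 133], [115, 126, 128], [96, 108, 104], [55, 72, 46], [47, 65, 33], [50, 67, 38], [40, 52, 32], [16, 19, 17], [10, 7, 11], [11, 9, 12], [6, 7, 11], [13, 16, 17], [13, 15, 12], [22, 31, 15]]
283 S0 [[111, 118, 120], [110, 120, 123], [110, 120, 124], [111, 120, 124], [110, 120, 124], [111, 120, 123], [111, 121, 123], [105, 110, 111], [89, 64, 51], [77, 39, 15], [52, 23, 7], [40, 18, 5], [33, 17, 11], [9, 8, 8], [2, 0, 5], [6, 5, 4]]
283 S2 [[124, 133, 134], [122, 133, 136], [122, 133, 136], [123, 133, 137], [120, 130, 133], [99, 110, 106], [52, 69, 45], [47, 66, 36], [49, 67, 39], [38, 51, 31], [16, 17, 12], [10, 10, 9], [12, 15, 10], [24, 33, 21], [34, 46, 28], [49, 66, 38]]
286 S0 [[98, 107, 110], [110, 119, 121], [108, 118, 122], [106, 117, 120], [105, 116, 117], [108, 117, 120], [108, 119, 121], [109, 120, 122], [105, 110, 111], [89, 63, 48], [76, 35, 12], [46, 22, 5], [38, 16, 2], [30, 13, 5], [6, 0, 2], [11, 10, 11]]
286 S2 [[107, 116, 119], [120, 131, 134], [119, 130, 133], [118, 130, 133], [119, 130, 134], [115, 126, 129], [100, 112, 107], [101, 114, 107], [120, 132, 134], [97, 106, 108], [57, 70, 52], [50, 68, 39], [50, 67, 39], [48, 66, 38], [52, 69, 42], [54, 67, 46]]
```

```bash
python3 - <<'E'
from h import *
q=lambda x,z,y=0:np.round(proj('top',[.469+x,-.0455+y,z])[1],2)
print('stop outer',q(-.0315,.026),'inner',q(-.028,.026),'wall front end?')
for d in(0,.002,.004,.006): print(d,'flat: rear',q(-.028+d,.038),'front top',q(.028+d,.038),' tilt rear10:',q(-.028+d,.048),'front',q(.028+d,.038))
T0=cv2.imread('pics/top0.png');T=cv2.imread('pics/t6.png')
for u in(303,):
  for v in list(range(227,238))+list(range(244,256)): print(v,T0[v,u],T[v,u])
E
```

```text
stop outer 252.04 inner 250.86 wall front end?
0 flat: rear 250.93 front top 231.99  tilt rear10: 250.99 front 231.99
0.002 flat: rear 250.26 front top 231.32  tilt rear10: 250.31 front 231.32
0.004 flat: rear 249.58 front top 230.64  tilt rear10: 249.63 front 230.64
0.006 flat: rear 248.9 front top 229.97  tilt rear10: 248.95 front 229.97
227 [122 121 120] [134 133 133]
228 [80 80 80] [91 90 91]
229 [35 36 38] [40 41 43]
230 [25 27 28] [31 33 36]
231 [27 26 27] [32 46 56]
232 [25 24 28] [ 33  79 108]
233 [27 28 30] [ 34 106 144]
234 [27 29 30] [ 34 108 144]
235 [27 29 30] [ 41  99 126]
236 [26 30 30] [52 81 63]
237 [25 27 28] [61 85 45]
244 [26 27 28] [24 25 24]
245 [25 28 28] [26 29 27]
246 [27 28 30] [44 58 35]
247 [27 27 28] [61 83 44]
248 [27 29 29] [63 85 46]
249 [29 27 27] [62 84 45]
250 [54 35 26] [65 80 57]
251 [91 54 30] [87 74 64]
252 [109  72  49] [111  80  61]
253 [118 106 100] [130 118 111]
254 [138 137 135] [151 151 148]
255 [140 140 138] [154 154 152]
```

The heights rise toward the rear: brass +3 mm, chip +6 mm, dots about +13 mm. In the top view the module's rear edge (row 250.5) lies over the stop's inner edge (row 250.0). So its tail is hung up on the stop, and I'll regrasp and shift it about 6 mm toward +x.

```bash
python3 -c "
from h import *
go([.473,-.0440,.25],90.9)"
```

```text
t 12.55 off [ 0.1995 -0.0792  0.0561] ang [ -0.09  -0.36 -90.  ] f [-0.6 -0.1  0. ] w 0.0422 g 0.0
```

Request:
{"api": "arm_command", "payload": {"motion": [{"offset": [0.01, -0.005, 0], "angular": [0, 0, -7]}, {"offset": [0.03, -0.01, 0], "angular": [0, 0, -15]}, {"offset": [0.05, -0.02, 0], "angular": [0, 0, -23]}, {"offset": [0.08, -0.03, 0], "angular": [0, 0, -31]}, {"offset": [0.1, -0.04, 0], "angular": [0, 0, -39]}, {"offset": [0.13, -0.05, 0], "angular": [0, 0, -47]}, {"offset": [0.15, -0.06, 0], "angular": [0, 0, -55]}, {"offset": [0.17, -0.07, 0.01], "angular": [0, 0, -63]}, {"offset": [0.19, -0.075, 0.02], "angular": [0, 0, -71]}, {"offset": [0.2, -0.079, 0.035], "angular": [0, 0, -79]}, {"offset": [0.2, -0.079, 0.05], "angular": [0, 0, -86]}, {"offset": [0.2, -0.079, 0.056], "angular": [0, 0, -90]}], "hand": 0.65}}

```text
t: 13.75
tcp_pos: [0.4725, -0.0429, 0.2492]
eef_rot: [[-1.0, -0.023, -0.005], [-0.023, 1.0, 0.001], [0.005, 0.001, -1.0]]
ft_force: [0.7, -0.4, 0.4]
width: 0.0611
grip_force: 0.0
```

Request:
{"api": "arm_command", "payload": {"motion": [{"offset": [0, 0, 0], "angular": [0, 0, 0]}, {"offset": [0, 0, 0.02], "angular": [0, 0, 0]}, {"offset": [0, 0, 0.05], "angular": [0, 0, 0]}, {"offset": [0, 0, 0.07], "angular": [0, 0, 0]}, {"offset": [0, 0, 0.085], "angular": [0, 0, 0]}, {"offset": [0, 0, 0.09], "angular": [0, 0, 0]}, {"offset": [0, 0, 0.09], "angular": [0, 0, 0]}]}}

```text
t: 14.45
tcp_pos: [0.4735, -0.0437, 0.1618]
eef_rot: [[-1.0, -0.015, -0.002], [-0.015, 1.0, 0.001], [0.002, 0.001, -1.0]]
ft_force: [-0.3, -0.9, 0.4]
width: 0.0611
grip_force: 0.0
```

```bash
python3 -c "
from h import *
go([.473,-.0440,.13],90.9)"
```

```text
t 14.45 off [ 0.0005 -0.0003  0.0318] ang [ 0.03 -0.12 -0.02] f [-0.3 -0.9  0.4] w 0.0611 g 0.0
```

Request:
{"api": "arm_command", "payload": {"motion": [{"offset": [0, 0, 0.01], "angular": [0, 0, 0]}, {"offset": [0, 0, 0.02], "angular": [0, 0, 0]}, {"offset": [0, 0, 0.028], "angular": [0, 0, 0]}, {"offset": [0, 0, 0.032], "angular": [0, 0, 0]}, {"offset": [0, 0, 0.032], "angular": [0, 0, 0]}, {"offset": [0, 0, 0.032], "angular": [0, 0, 0]}]}}

```text
t: 15.05
tcp_pos: [0.4741, -0.0438, 0.1307]
eef_rot: [[-1.0, -0.016, 0.0], [-0.016, 1.0, 0.0], [-0.0, 0.0, -1.0]]
ft_force: [0.2, -0.3, -0.2]
width: 0.0613
grip_force: 0.0
```

Request:
{"api": "arm_command", "payload": {"motion": [{"offset": [0, 0, 0], "angular": [0, 0, 0]}, {"offset": [0, 0, 0], "angular": [0, 0, 0]}, {"offset": [0, 0, 0], "angular": [0, 0, 0]}, {"offset": [0, 0, 0], "angular": [0, 0, 0]}, {"offset": [0, 0, 0], "angular": [0, 0, 0]}], "hand": 0.35, "force": 6}}

```text
t: 15.55
tcp_pos: [0.4742, -0.0438, 0.131]
eef_rot: [[-1.0, -0.016, 0.001], [-0.016, 1.0, -0.0], [-0.001, -0.0, -1.0]]
ft_force: [-0.5, -0.2, 0.5]
width: 0.0394
grip_force: 6.0
```

Request:
{"api": "arm_command", "payload": {"motion": [{"offset": [0, 0, -0.003], "angular": [0, 0, 0]}, {"offset": [0, 0, -0.005], "angular": [0, 0, 0]}, {"offset": [-0.003, 0, -0.005], "angular": [0, 0, 0]}, {"offset": [-0.006, 0, -0.005], "angular": [0, 0, 0]}, {"offset": [-0.007, 0, -0.005], "angular": [0, 0, 0]}, {"offset": [-0.007, 0, -0.005], "angular": [0, 0, 0]}]}}

```text
t: 16.15
tcp_pos: [0.4812, -0.0436, 0.1355]
eef_rot: [[-1.0, -0.016, -0.0], [-0.016, 1.0, 0.0], [0.0, 0.0, -1.0]]
ft_force: [0.9, -0.6, -0.7]
width: 0.0401
grip_force: 6.0
```

Request:
{"api": "arm_command", "payload": {"motion": [{"offset": [0, 0, 0.002], "angular": [0, 0, 0]}, {"offset": [0, 0, 0.004], "angular": [0, 0, 0]}, {"offset": [0, 0, 0.006], "angular": [0, 0, 0]}, {"offset": [0, 0, 0.006], "angular": [0, 0, 0]}, {"offset": [0, 0, 0.006], "angular": [0, 0, 0]}]}}

```text
t: 16.65
tcp_pos: [0.4811, -0.0437, 0.1296]
eef_rot: [[-1.0, -0.016, 0.0], [-0.016, 1.0, 0.0], [-0.0, 0.0, -1.0]]
ft_force: [0.4, -0.6, -0.5]
width: 0.0402
grip_force: 6.0
```

Request:
{"api": "arm_command", "payload": {"motion": [{"offset": [0, 0, 0.001], "angular": [0, 0, 0]}, {"offset": [0, 0, 0.002], "angular": [0, 0, 0]}, {"offset": [0, 0, 0.003], "angular": [0, 0, 0]}, {"offset": [0, 0, 0.003], "angular": [0, 0, 0]}, {"offset": [0, 0, 0.003], "angular": [0, 0, 0]}]}}

```text
t: 17.15
tcp_pos: [0.481, -0.0437, 0.1266]
eef_rot: [[-1.0, -0.016, 0.0], [-0.016, 1.0, 0.0], [-0.0, 0.0, -1.0]]
ft_force: [-2.1, 0.5, 1.8]
width: 0.0398
grip_force: 6.0
```

Request:
{"api": "arm_command", "payload": {"motion": [{"offset": [0, 0, 0.001], "angular": [0, 0, 0]}, {"offset": [0, 0, 0.002], "angular": [0, 0, 0]}, {"offset": [0, 0, 0.002], "angular": [0, 0, 0]}, {"offset": [0, 0, 0.002], "angular": [0, 0, 0]}]}}

```text
t: 17.55
tcp_pos: [0.4813, -0.0437, 0.1255]
eef_rot: [[-1.0, -0.016, 0.001], [-0.016, 1.0, -0.0], [-0.001, -0.0, -1.0]]
ft_force: [-2.8, -0.2, 6.6]
width: 0.0397
grip_force: 6.0
```

Request:
{"api": "arm_command", "payload": {"motion": [{"offset": [0, 0, -0.001], "angular": [0, 0, 0]}, {"offset": [0, 0, -0.001], "angular": [0, 0, 0]}, {"offset": [0, 0, -0.001], "angular": [0, 0, 0]}, {"offset": [0, 0, -0.005], "angular": [0, 0, 0]}, {"offset": [0, 0, -0.025], "angular": [0, 0, 0]}, {"offset": [0, 0, -0.06], "angular": [0, 0, 0]}, {"offset": [0, 0, -0.1], "angular": [0, 0, 0]}, {"offset": [0, 0, -0.14], "angular": [0, 0, 0]}, {"offset": [0, 0, -0.17], "angular": [0, 0, 0]}, {"offset": [0, 0, -0.18], "angular": [0, 0, 0]}, {"offset": [0, 0, -0.18], "angular": [0, 0, 0]}], "hand": 0.65}}

```text
t: 18.65
tcp_pos: [0.4815, -0.0438, 0.3061]
eef_rot: [[-1.0, -0.016, 0.003], [-0.016, 1.0, -0.001], [-0.003, -0.001, -1.0]]
ft_force: [-0.7, -0.0, -0.7]
width: 0.0608
grip_force: 0.0
```

Request:
{"api": "arm_command", "payload": {"motion": [{"offset": [-0.005, -0.01, 0], "angular": [0, 0, 7]}, {"offset": [-0.01, -0.03, 0], "angular": [0, 0, 15]}, {"offset": [-0.02, -0.05, 0], "angular": [0, 0, 23]}, {"offset": [-0.03, -0.08, 0], "angular": [0, 0, 31]}, {"offset": [-0.04, -0.1, 0], "angular": [0, 0, 39]}, {"offset": [-0.05, -0.13, 0], "angular": [0, 0, 47]}, {"offset": [-0.06, -0.15, 0], "angular": [0, 0, 55]}, {"offset": [-0.07, -0.17, 0], "angular": [0, 0, 63]}, {"offset": [-0.08, -0.19, 0], "angular": [0, 0, 71]}, {"offset": [-0.08, -0.2, 0], "angular": [0, 0, 79]}, {"offset": [-0.08, -0.2, 0], "angular": [0, 0, 86]}, {"offset": [-0.08, -0.2, 0], "angular": [0, 0, 90]}], "hand": 0.45}}

```text
t: 19.85
tcp_pos: [0.5636, -0.2427, 0.3006]
eef_rot: [[-0.011, 1.0, -0.005], [1.0, 0.011, 0.003], [0.003, -0.005, -1.0]]
ft_force: [0.3, -0.2, -0.5]
width: 0.0427
grip_force: 0.0
```

```bash
python3 - <<'E'
from meas import *
T=capture('top')[:,:,::-1].copy(); S=capture('scene')[:,:,::-1].copy()
cv2.imwrite('pics/t7.png',T);cv2.imwrite('pics/s7.png',S)
for nm,im,x0,y0,x1,y1 in(('S',S,264,188,296,222),('T',T,290,226,316,255)):
    g=im[y0:y1,x0:x1]; h=cv2.cvtColor(g,cv2.COLOR_BGR2HSV).astype(int); print(nm)
    for j in range(g.shape[0]): print(y0+j,''.join('b' if 100<H<128 and s>110 else 'Y' if 10<H<32 and s>90 else 'g' if 40<H<98 and s>60 else '#' if v<60 else '.' if v>110 else '-' for H,s,v in h[j]))
def dark(im,x,y,w,h,th):
    k=im[y:y+h,x:x+w].max(axis=2).astype(float); k=np.clip(th-k,0,None); vv,uu=np.mgrid[y:y+h,x:x+w]; return (uu*k).sum()/k.sum(),(vv*k).sum()/k.sum()
ct=dark(T,299,236,9,10,60); cs=dark(S,272,198,13,13,45); print('chip',ct,cs,tri(cs,ct))
def br(im,x,y,w,h):
    c=cv2.cvtColor(im,cv2.COLOR_BGR2HSV).astype(int); m=(c[...,0]>10)&(c[...,0]<32)&(c[...,1]>100)&roi(c,x,y,w,h); v,u=np.nonzero(m); return u.mean(),v.mean()
a,b=br(T,296,226,15,10),br(S,265,206,19,13); print('brass',a,b,tri(b,a))
for v in list(range(228,234))+list(range(244,255)): print(v,T[v,303])
print('S283',S[192:202,283].tolist())
go([.597,-.117,.24],0.93)
E
```

```text
S
188 --#-............................
189 ..--............................
190 ................................
191 ................................
192 ................................
193 ................................
194 ................................
195 ................................
196 ..........-bb--.................
197 .........--bbbbb-...............
198 ........-bbg-.-bbbb--...........
199 ........-bg-..-ggggbbbb-........
200 .......-bbgg---ggggggg-bbb--....
201 .......-bgggggggggggg..-gbbbb--.
202 ......-bbgggggg#gggg-..-g-bbbbb-
203 ......-bggggg#####ggg--gg-#bbbb-
204 .....-bbgggg#######ggggg-##bbbb-
205 .....bbggggg######ggggg--##bbbbb
206 ....-bbggggg#g####ggggg-###bbbb#
207 ...-bbggggggggg##ggggg---#bbbbb#
208 ...-bbgggggggggggggggg--##bbbb#-
209 ..-bbg-gggggggggggggg---#bbbbb#.
210 ..-bg-YYY-ggggggggggg--##bbbb#-.
211 .-bbgYYYYYYY-ggggggg---#bbbbb#..
212 .-bg-YYYYYYYYYY-gggg-###bbbb#-..
213 -bb--YYYYYYYYYYYYggg-##bbbbb#...
214 -bb---##YYYYYYYYYYg--##bbbb#-...
215 bbb-YYY--#YYYYYYYgg--#bbbbb#....
216 bbb-YYYYYYY---Y--g--##bbbb#-....
217 b#---YYYYYYYYY------#
[... 1328 characters left out ...]
31.85714285714286)) (np.float64(274.0281690140845), np.float64(214.14084507042253)) (array([ 0.49721973, -0.0460961 ,  0.03264703]), np.float64(0.0016715567606461728))
228 [90 90 90]
229 [38 45 51]
230 [ 31  79 105]
231 [ 39 116 150]
232 [ 36 117 152]
233 [ 37 107 137]
244 [39 46 35]
245 [53 72 40]
246 [65 88 47]
247 [64 88 47]
248 [63 82 53]
249 [54 62 53]
250 [63 45 36]
251 [101  60  33]
252 [120  80  55]
253 [130 118 111]
254 [151 150 149]
S283 [[122, 132, 136], [122, 133, 136], [122, 132, 135], [121, 132, 135], [123, 135, 138], [117, 122, 124], [98, 71, 58], [77, 54, 27], [50, 63, 35], [48, 67, 38]]
t 19.95 off [0.1246 0.0357 0.0613] ang [-0.27 -0.16 -0.03] f [0.6 0.3 0.8] w 0.0422 g 0.0
```

The module now sits flat: chip rise 15.8 mm and brass rise 16.6 mm against 16 expected, with the stop clear behind it. Now the catch.

Request:
{"api": "arm_command", "payload": {"motion": [{"offset": [0.015, 0.005, 0], "angular": [0, 0, 0]}, {"offset": [0.04, 0.01, 0], "angular": [0, 0, 0]}, {"offset": [0.07, 0.02, 0.01], "angular": [0, 0, 0]}, {"offset": [0.1, 0.03, 0.02], "angular": [0, 0, 0]}, {"offset": [0.12, 0.035, 0.03], "angular": [0, 0, 0]}, {"offset": [0.125, 0.036, 0.045], "angular": [0, 0, 0]}, {"offset": [0.125, 0.036, 0.06], "angular": [0, 0, 0]}, {"offset": [0.125, 0.036, 0.06], "angular": [0, 0, 0]}, {"offset": [0.125, 0.036, 0.06], "angular": [0, 0, 0]}]}}

```text
t: 20.85
tcp_pos: [0.5977, -0.1177, 0.2438]
eef_rot: [[-0.015, 1.0, -0.002], [1.0, 0.015, 0.0], [0.0, -0.002, -1.0]]
ft_force: [-0.4, 1.6, 0.2]
width: 0.0425
grip_force: 0.0
```

```bash
python3 - <<'E'
from meas import *
go([.597,-.117,.208],0.93);print(observe()['tcp_pos'])
S=capture('scene')[:,:,::-1].copy()
cv2.imwrite('pics/m8.png',cv2.convertScaleAbs(cv2.resize(S[130:250,170:310],None,fx=5,fy=5,interpolation=cv2.INTER_CUBIC),alpha=1.5))
E
```

```text
t 20.85 off [ 0.0007 -0.0007  0.0358] ang [-0.09 -0.02 -0.09] f [-0.4  1.6  0.2] w 0.0425 g 0.0
[ 0.59771992 -0.11769723  0.24376048]
```

View pics/m8.png

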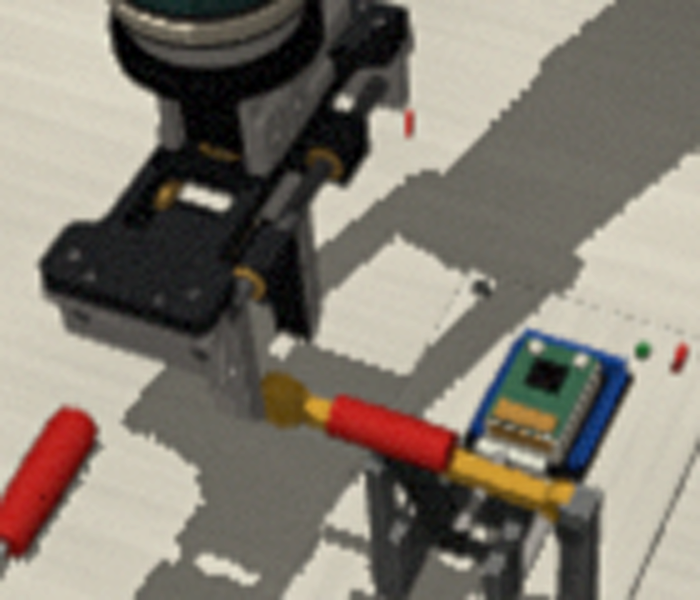

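The view shows the module flat in the nest at crop (545,390), with the two fingers either side of the yellow tab (285,395). Descend and pinch.

Request:
{"api": "arm_command", "payload": {"motion": [{"offset": [0, 0, 0.01], "angular": [0, 0, 0]}, {"offset": [0, 0, 0.02], "angular": [0, 0, 0]}, {"offset": [0, 0, 0.03], "angular": [0, 0, 0]}, {"offset": [0, 0, 0.035], "angular": [0, 0, 0]}, {"offset": [0, 0, 0.035], "angular": [0, 0, 0]}]}}

```text
t: 21.4
tcp_pos: [0.5976, -0.1167, 0.2079]
eef_rot: [[-0.016, 1.0, -0.003], [1.0, 0.016, 0.001], [0.001, -0.003, -1.0]]
ft_force: [0.7, 0.4, 0.2]
width: 0.0421
grip_force: 0.0
```

Request:
{"api": "arm_command", "payload": {"motion": [{"offset": [0, 0, 0], "angular": [0, 0, 0]}, {"offset": [0, 0, 0], "angular": [0, 0, 0]}, {"offset": [0, 0, 0], "angular": [0, 0, 0]}, {"offset": [0, 0, 0], "angular": [0, 0, 0]}, {"offset": [0, 0, 0], "angular": [0, 0, 0]}, {"offset": [0, 0, 0], "angular": [0, 0, 0]}], "hand": 0.05, "force": 8}}

```text
t: 22.0
tcp_pos: [0.5979, -0.1169, 0.2099]
eef_rot: [[-0.016, 1.0, -0.001], [1.0, 0.016, -0.0], [-0.0, -0.001, -1.0]]
ft_force: [-2.8, 0.2, 1.0]
width: 0.0122
grip_force: 8.0
```

Request:
{"api": "arm_command", "payload": {"motion": [{"offset": [0.001, 0, -0.0095], "angular": [0, 0, 0]}, {"offset": [0.0035, 0, -0.022], "angular": [0, 0, 0]}, {"offset": [0.0085, 0, -0.037], "angular": [0, 0, 0]}, {"offset": [0.015, 0, -0.051], "angular": [0, 0, 0]}, {"offset": [0.023, 0, -0.0645], "angular": [0, 0, 0]}, {"offset": [0.0325, 0, -0.0765], "angular": [0, 0, 0]}, {"offset": [0.044, 0, -0.0875], "angular": [0, 0, 0]}, {"offset": [0.056, 0, -0.097], "angular": [0, 0, 0]}, {"offset": [0.065, 0, -0.103], "angular": [0, 0, 0]}, {"offset": [0.065, 0, -0.103], "angular": [0, 0, 0]}]}}

```text
t: 23.0
tcp_pos: [0.5968, -0.0498, 0.3147]
eef_rot: [[-0.018, 1.0, 0.001], [1.0, 0.018, 0.001], [0.001, 0.001, -1.0]]
ft_force: [-6.3, -1.1, 2.9]
width: 0.012
grip_force: 8.0
```

Request:
{"api": "arm_command", "payload": {"motion": [{"offset": [0.014, -0.001, -0.007], "angular": [0, 0, 0]}, {"offset": [0.0285, -0.001, -0.012], "angular": [0, 0, 0]}, {"offset": [0.044, -0.001, -0.0155], "angular": [0, 0, 0]}, {"offset": [0.0595, -0.001, -0.017], "angular": [0, 0, 0]}, {"offset": [0.075, -0.001, -0.017], "angular": [0, 0, 0]}, {"offset": [0.09, -0.001, -0.0145], "angular": [0, 0, 0]}, {"offset": [0.103, -0.001, -0.0115], "angular": [0, 0, 0]}, {"offset": [0.113, -0.001, -0.008], "angular": [0, 0, 0]}, {"offset": [0.113, -0.001, -0.008], "angular": [0, 0, 0]}, {"offset": [0.113, -0.001, -0.008], "angular": [0, 0, 0]}]}}

```text
t: 24.0
tcp_pos: [0.5945, 0.0634, 0.3208]
eef_rot: [[-0.018, 1.0, 0.001], [1.0, 0.018, 0.003], [0.003, 0.001, -1.0]]
ft_force: [-1.7, 2.4, 5.2]
width: 0.0118
grip_force: 8.0
```

Request:
{"api": "arm_command", "payload": {"motion": [{"offset": [0, 0, 0], "angular": [0, 0, 0]}, {"offset": [0, 0, 0], "angular": [0, 0, 0]}, {"offset": [0, 0, 0], "angular": [0, 0, 0]}, {"offset": [0, 0, 0], "angular": [0, 0, 0]}, {"offset": [0, 0, -0.01], "angular": [0, 0, 0]}, {"offset": [0, 0, -0.03], "angular": [0, 0, 0]}, {"offset": [0, 0, -0.05], "angular": [0, 0, 0]}, {"offset": [0, 0, -0.06], "angular": [0, 0, 0]}, {"offset": [0, 0, -0.06], "angular": [0, 0, 0]}], "hand": 0.45}}

```text
t: 24.9
tcp_pos: [0.5948, 0.061, 0.3833]
eef_rot: [[-0.016, 1.0, 0.005], [1.0, 0.016, 0.0], [0.0, 0.005, -1.0]]
ft_force: [0.1, -0.6, 0.5]
width: 0.0426
grip_force: 0.0
```

```bash
python3 - <<'E'
from meas import *
go([.637,-.0425,.33],0.93);go([.637,-.0425,.268],0.93)
T=capture('top')[:,:,::-1].copy(); S=capture('scene')[:,:,::-1].copy()
cv2.imwrite('pics/t9.png',T);cv2.imwrite('pics/s9.png',S)
for im in(T,S):
    h=cv2.cvtColor(im,cv2.COLOR_BGR2HSV).astype(int); H,s,v=h[...,0],h[...,1],h[...,2]
    m=((H>14)&(H<34)&(s>120)); m&=roi(h,260,150,80,70) if im is T else roi(h,215,100,130,140)
    vv,u=np.nonzero(m); print('yellow',len(u),u.min(),u.max(),vv.min(),vv.max())
    r=(((H<8)|(H>172))&(s>150)&(v>60)); r&=roi(h,285,165,35,25) if im is T else roi(h,225,195,50,45)
    print('red',r.sum(),ctr(r))
print('expect tab', proj('top',[.595,.06,.24]),proj('scene',[.595,.06,.24]))
E
```

```text
t 24.9 off [-0.1042  0.0403  0.0535] ang [ 0.27 -0.   -0.03] f [ 0.1 -0.6  0.5] w 0.0426 g 0.0
t 24.9 off [-0.1042  0.0401  0.1155] ang [ 0.27 -0.   -0.03] f [ 0.1 -0.6  0.5] w 0.0426 g 0.0
yellow 16 281 285 194 198
red 103 (np.float64(302.1456310679612), np.float64(177.6504854368932))
yellow 478 268 335 100 234
red 192 (np.float64(247.77604166666666), np.float64(216.09375))
expect tab [262.19904658 191.50271871] [305.19562352 199.93568998]
```

Request:
{"api": "arm_command", "payload": {"motion": [{"offset": [-0.015, 0.006, 0], "angular": [0, 0, 0]}, {"offset": [-0.04, 0.016, 0], "angular": [0, 0, 0]}, {"offset": [-0.07, 0.027, 0], "angular": [0, 0, 0]}, {"offset": [-0.095, 0.037, 0.01], "angular": [0, 0, 0]}, {"offset": [-0.104, 0.04, 0.03], "angular": [0, 0, 0]}, {"offset": [-0.104, 0.04, 0.053], "angular": [0, 0, 0]}, {"offset": [-0.104, 0.04, 0.053], "angular": [0, 0, 0]}, {"offset": [-0.104, 0.04, 0.053], "angular": [0, 0, 0]}]}}

```text
t: 25.8
tcp_pos: [0.6359, -0.043, 0.3264]
eef_rot: [[-0.015, 1.0, -0.003], [1.0, 0.015, 0.0], [0.0, -0.003, -1.0]]
ft_force: [-0.3, 1.0, 0.7]
width: 0.0424
grip_force: 0.0
```

```bash
python3 - <<'E'
from meas import *
go([.637,-.0425,.276],0.93)
S=capture('scene')[:,:,::-1].copy(); cv2.imwrite('pics/s10.png',S)
h=cv2.cvtColor(S,cv2.COLOR_BGR2HSV).astype(int);H,s,v=h[...,0],h[...,1],h[...,2]
m=((H>14)&(H<34)&(s>120))&roi(h,280,185,45,60); n,l,st,c=cv2.connectedComponentsWithStats(m.astype(np.uint8))
print([(x.tolist(),np.round(y,1)) for x,y in zip(st[1:],c[1:]) if x[4]>10])
for th in(1.5,1.7,1.9,1.96): print(th,proj('scene',[.595,.0126-.13*np.cos(th),.12+.13*np.sin(th)]))
print('hinge',proj('scene',[.595,.0126,.12]))
E
```

```text
t 25.8 off [0.0004 0.0013 0.0504] ang [-0.15 -0.02 -0.06] f [-0.3  1.   0.7] w 0.0424 g 0.0
[([280, 190, 27, 44, 261], array([294.1, 206.9]))]
1.5 [276.9120218  187.49983658]
1.7 [289.87560527 191.8599319 ]
1.9 [302.54757951 198.00477361]
1.96 [306.18486223 200.14932787]
hinge [280.89848412 230.42624505]
```

The catch is over (tab near pixel (301,196), about 1.87 rad). Next I take the lever handle.

Request:
{"api": "arm_command", "payload": {"motion": [{"offset": [0, 0.001, 0.012], "angular": [0, 0, 0]}, {"offset": [0, 0.001, 0.026], "angular": [0, 0, 0]}, {"offset": [0, 0.001, 0.04], "angular": [0, 0, 0]}, {"offset": [0, 0.001, 0.048], "angular": [0, 0, 0]}, {"offset": [0, 0.001, 0.05], "angular": [0, 0, 0]}, {"offset": [0, 0.001, 0.05], "angular": [0, 0, 0]}]}}

```text
t: 26.45
tcp_pos: [0.6368, -0.0421, 0.2769]
eef_rot: [[-0.016, 1.0, -0.001], [1.0, 0.016, 0.0], [0.0, -0.001, -1.0]]
ft_force: [0.2, 0.4, 0.7]
width: 0.0419
grip_force: 0.0
```

Request:
{"api": "arm_command", "payload": {"motion": [{"offset": [0, 0, 0], "angular": [0, 0, 0]}, {"offset": [0, 0, 0], "angular": [0, 0, 0]}, {"offset": [0, 0, 0], "angular": [0, 0, 0]}, {"offset": [0, 0, 0], "angular": [0, 0, 0]}, {"offset": [0, 0, 0], "angular": [0, 0, 0]}, {"offset": [0, 0, 0], "angular": [0, 0, 0]}], "hand": 0.1, "force": 20}}

```text
t: 27.05
tcp_pos: [0.6374, -0.0423, 0.2783]
eef_rot: [[-0.016, 1.0, 0.002], [1.0, 0.016, -0.0], [-0.0, 0.002, -1.0]]
ft_force: [1.5, -0.3, 0.8]
width: 0.0177
grip_force: 19.5
```

Request:
{"api": "arm_command", "payload": {"motion": [{"offset": [0, -0.006, -0.002], "angular": [0, 0, 0]}, {"offset": [0, -0.0145, -0.0045], "angular": [0, 0, 0]}, {"offset": [0, -0.029, -0.0075], "angular": [0, 0, 0]}, {"offset": [0, -0.044, -0.009], "angular": [0, 0, 0]}, {"offset": [0, -0.059, -0.009], "angular": [0, 0, 0]}, {"offset": [0, -0.074, -0.0075], "angular": [0, 0, 0]}, {"offset": [0, -0.0885, -0.0045], "angular": [0, 0, 0]}, {"offset": [0, -0.0885, -0.0045], "angular": [0, 0, 0]}, {"offset": [0, -0.0885, -0.0045], "angular": [0, 0, 0]}]}}

```text
t: 27.95
tcp_pos: [0.549, -0.0437, 0.2826]
eef_rot: [[-0.016, 1.0, 0.005], [1.0, 0.016, -0.0], [-0.0, 0.005, -1.0]]
ft_force: [7.9, 0.1, -1.5]
width: 0.0173
grip_force: 20.0
```

Request:
{"api": "arm_command", "payload": {"motion": [{"offset": [0, -0.006, 0.002], "angular": [0, 0, 0]}, {"offset": [0, -0.0115, 0.0035], "angular": [0, 0, 0]}, {"offset": [0, -0.017, 0.0055], "angular": [0, 0, 0]}, {"offset": [0, -0.0215, 0.007], "angular": [0, 0, 0]}, {"offset": [0, -0.024, 0.008], "angular": [0, 0, 0]}, {"offset": [0, -0.024, 0.008], "angular": [0, 0, 0]}, {"offset": [0, -0.024, 0.008], "angular": [0, 0, 0]}]}}

```text
t: 28.65
tcp_pos: [0.527, -0.0441, 0.2766]
eef_rot: [[-0.016, 1.0, 0.012], [1.0, 0.016, -0.001], [-0.001, 0.012, -1.0]]
ft_force: [10.0, 0.5, 1.3]
width: 0.0176
grip_force: 19.5
```

```bash
python3 - <<'E'
from meas import *
s=observe(); p=s['tcp_pos']; print(p,s['ft_force'])
S=capture('scene')[:,:,::-1].copy(); cv2.imwrite('pics/s11.png',S)
h=cv2.cvtColor(S,cv2.COLOR_BGR2HSV).astype(int);H,s_,v=h[...,0],h[...,1],h[...,2]
r=(((H<8)|(H>172))&(s_>150)&(v>60))&roi(h,225,160,80,80); n,l,st,c=cv2.connectedComponentsWithStats(r.astype(np.uint8)); print([(x.tolist(),np.round(y,1)) for x,y in zip(st[1:],c[1:]) if x[4]>8])
for L in(.30,.35,.40):
    print(L,proj('scene',[.587-.15*np.sin(L),-.0435,.05+.15*np.cos(L)]))
m=((H>14)&(H<34)&(s_>120))&roi(h,285,185,45,60); n,l,st,c=cv2.connectedComponentsWithStats(m.astype(np.uint8)); print([x.tolist() for x in st[1:] if x[4]>10])
for v_ in range(190,222): print(v_,''.join('b' if 100<a<128 and b>110 else 'R' if (a<8 or a>172) and b>150 else 'Y' if 10<a<32 and b>90 else 'g' if 40<a<98 and b>60 else '#' if d<60 else '.' if d>110 else '-' for a,b,d in h[v_,235:312]))
E
```

```text
[ 0.52700746 -0.04409566  0.27658636] [10.04567516  0.49514899  1.30920763]
[([271, 177, 11, 8, 56], array([276.1, 180.3]))]
0.3 [265.77885034 181.86789712]
0.35 [267.18765508 180.33527377]
0.4 [268.55504617 178.98079836]
[[285, 190, 22, 40, 220]]
190 .......-----------------------#####g##------------------------YYYYYY.........
191 .....-------------------------#######------------------------YYYYYYYYY.......
192 .....------------------------####g#g#-----------------------YYYYYYYYYYYY.....
193 ....-------------------------########-----------------------YYYYYYYYYYYY.....
194 ..---------------------------########-----------------------YYYYYYYYYYYY.....
195 ..--------------------#------########---##----------------.YYYYYYYYYYYYYY....
196 .----------------------------########--#bg###-------------.YYYYYYYYYYYYY-....
197 .----------------------------########-#bg#--######------...YYYYYYYYYYYYY-....
198 ----------------------------######g#-#b#g#-#ggggg###----...-YYYYYYYYYYYY.....
199 ----------------------------########-#bgggg#gggggg#-.--.....YYYYYYYYYYYR....-
200 ----------------------------
[... 1071 characters left out ...]
#####---#YYYYYgg--#bb#YYYY..................
214 ..............------------###########---###-YY-g-###bbYYYY-.................-
215 .............-------------###########--#####------#bb#YYYY..................-
216 .............------------###########---#######--###b#YYYY-.................--
217 ............------------############--#########-##bb#YYYY..................-.
218 ..........--------------###########---#########-##b#YYYY-.................--.
219 ..........-------------###########---##########-#bbYYYYY..................-..
220 ........-----#---------###########---############b#YYYY-.................--..
221 ........----##----..---##########---############bbYYYY-..................-...
```

Request:
{"api": "arm_command", "payload": {"motion": [{"offset": [0, -0.002, 0.0005], "angular": [0, 0, 0]}, {"offset": [0, -0.004, 0.001], "angular": [0, 0, 0]}, {"offset": [0, -0.004, 0.001], "angular": [0, 0, 0]}, {"offset": [0, -0.004, 0.001], "angular": [0, 0, 0]}, {"offset": [0, -0.004, 0.001], "angular": [0, 0, 0]}, {"offset": [0, -0.004, 0.001], "angular": [0, 0, 0]}]}}

```text
t: 29.3
tcp_pos: [0.5257, -0.0441, 0.2765]
eef_rot: [[-0.016, 1.0, 0.021], [1.0, 0.016, -0.001], [-0.001, 0.021, -1.0]]
ft_force: [18.5, 1.3, -0.6]
width: 0.0171
grip_force: 19.0
```

The lever is on its end stop: pushing further only raised the force, and the handle travelled 110 mm. Handing in.

```bash
python3 -c "
from workcell import arm
print(arm.job_done())"
```

```text
the job is handed in; nothing more can be done
None
```

The job is handed in: the module lies flat in the nest with its brass end toward the lever, the catch is flipped over, and the lever is held on its end stop by its handle; the module first caught its tail on the front stop and needed one regrasp (grip never over 8 N), and I saw no verdict.

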